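# Clamp a sample box on the bench shaker

### The job

Get the lidded sample box with the raised grip ready for shaking: pull the shaker's clamp knob straight out until it clicks at its outer detent, set the box down (do not drop it) flat between the rails of the nest and let go of it with the knob still out, then push the knob fully home so that the clamp holds the box against the fence. Leave the bottles, beaker, jar and tip box where they are.

Things in the scene. Friction and masses are not known exactly. Their poses are not given: they have to be found in the camera images.
- box_mid (a point): The sample box, loose: grey with a white lid, 70 (its x) x 110 (its y) x 50 mm tall, 0.2 to 0.45 kg. On its lid a white raised grip, 24 mm wide (x), 70 long (y), 36 high: 86 mm tall in all. The point is its centre, 43 mm above its underside (7 mm below the lid's top); z up. Same after half a turn. It starts on the bench, left or right of the shaker.
- nest (a point): Where the box belongs on the shaker's platform: the point on the platform's surface under the clamped box's centre. x is level, along the clamp rod away from the knob; z up. Rails, 14 mm tall, at both sides (inner faces y = +-60 mm, x -40 to +35 mm); a fence 22 mm tall at x = +35 mm. The box goes in with its x along nest x, either way round: its 110 mm side across.
- shaker_mid (a point): Bench shaker, fixed: a white instrument 200 (x) x 190 (y) mm with a grey platform 80 mm above the bench. The point is the centre of the platform's surface; axes as the nest's; the nest point is at x = +30 mm here. An aluminium guide block for the clamp rod, 50 mm wide and 46 mm tall, stands on the platform from x = -92 to -58 mm.
- pad_face (a point): The clamp's steel pad between guide block and nest, 12 x 60 x 30 mm, 15 to 45 mm above the platform; the point is the middle of the face that meets the box. It moves with the knob: at nest x = -37 mm with the knob in (it then blocks the nest), -72 mm with the knob out. Pushed in, it slides the box on to the fence.
- knob_grip (a point): The clamp's black push-pull knob, on a level rod in front of the shaker: a cylinder 36 mm across, 36 mm long, with a 48 mm rim 7 mm thick at its outer end. The point is on its axis at mid-length, 110 mm above the bench; x points along the rod into the shaker (pull along -x, push along +x). Knob in: the point is 150 mm from the nest point along x. Nothing stands beneath it.
- knob (a joint): How far the knob is pulled out, m: 0 = fully in (clamp shut, as at the start), 0.035 = fully out at its detent. A detent spring resists with at most about 10 N up to half-way, then drives the knob on to the end it is nearer to, where it stays by itself. Hard stops at both ends.
- tip_box: Bystander, to be left alone: blue tip box with a clear lid and a plain flat top (no raised grip), 87 x 122 x 66 mm. Origin at the centre of its underside.
- bottle_a: Bystander, to be left alone: glass bottle with a blue screw cap, 70 mm across, 115 mm tall. Origin at the centre of its underside.
- bottle_b: Bystander, to be left alone: glass bottle with a blue screw cap, 64 mm across, 110 mm tall. Origin at the centre of its underside.
- bottle_c: Bystander, to be left alone: glass bottle with a blue screw cap, 56 mm across, 100 mm tall. Origin at the centre of its underside.
- beaker: Bystander, to be left alone: small open glass beaker, 60 mm across, 70 mm tall. Origin at the centre of its underside.
- jar: Bystander, to be left alone: small jar, 48 mm across, 55 mm tall. Origin at the centre of its underside.
Not all that is in view belongs to the job. What is shaped like the part that bears box_mid but green or purple is not meant.

How it is judged (in metres and radians):
On the way, in this order (a step that is already met when the one before it is completed fails the run):
1. the knob is pulled out to its detent (over 30 mm) before the box is anywhere near the nest (value of joint knob above 0.03 m and horizontal distance between box_mid and nest above 0.1 m), for 0.2 s.
2. the box stands flat in the nest between the rails (within 9 mm sideways, 0.15 rad), let go, with the knob still out (y of box_mid in the frame of nest between -0.009 and 0.009 m and z of box_mid in the frame of nest between 0.038 and 0.048 m and angle between box_mid's own z axis and vertical below 0.06 rad and angle between the x axis of box_mid and the x axis of nest, either way round below 0.15 rad and x of box_mid in the frame of nest between -0.04 and 0.007 m and value of joint knob above 0.03 m and contact force between the fingers and sample_box below 0.05 N), for 0.2 s.
At the end, for the whole second after the job is handed in: the knob is fully in (within 4 mm), the box stands flat in the nest at the fence (within 7 mm along the rod, 9 mm sideways, 5 mm in height, 0.15 rad turned) and at rest, and the robot touches nothing (y of box_mid in the frame of nest between -0.009 and 0.009 m and z of box_mid in the frame of nest between 0.038 and 0.048 m and angle between box_mid's own z axis and vertical below 0.06 rad and angle between the x axis of box_mid and the x axis of nest, either way round below 0.15 rad and x of box_mid in the frame of nest between -0.007 and 0.007 m and value of joint knob below 0.004 m and linear speed of sample_box below 0.02 m/s).
It fails at once if the box is let go more than 20 mm above the platform, over the nest (z of box_mid in the frame of nest above 0.063 m and horizontal distance between box_mid and nest below 0.1 m and contact force between the fingers and sample_box below 0.05 N).
It fails at once if a bystander (bottle, beaker, jar or tip box) is shifted by more than 25 mm (distance of any of tip_box, bottle_a, bottle_b, bottle_c, beaker, jar from where it was at the start of the episode above 0.025 m).
It also fails if it takes over 69 s, if anything falls off the work surface, if the arm or the gripper's body presses on something with over 40 N, if the wrist force passes 120 N, or if a joint passes its speed limit or range.

### The arm

A 6-joint arm with a two-finger parallel gripper is mounted at the origin on the work surface. World frame = base frame: x ahead of the robot, y to its left, z up, the work surface at z = 0. Lengths are in m, angles in degrees, forces in N, time in s.
With the tool pointing down it reaches from about 0.25 to 0.725 m from the base axis. Payload 9.7 kg.
Tool frame: the origin (TCP) lies midway between the tips of the shut fingers; the grasp point (between the pads) lies 19 mm behind it; z points along the fingers, x is the direction in which the jaws open and shut, and the axes are right-handed (so a half turn about z gives the same grasp; the last joint's range is limited). The gripper opens to 85 mm and grips with 20 to 120 N. Pads are 22 mm wide; open, the fingers measure 114 mm over their backs; the gripper's body (76 mm by 85 mm) begins 54 mm behind the grasp point. The pads swing forward as they close: fully open they stand 13 mm farther back than shut.
Start: joints at [68.87, 4.979, 10.078, 95.1, 0, 90], TCP at [0.198, 0.513, 0.193] pointing down, gripper open.
Joint ranges: [-179.16, 179.16], [-48.56, 103.87], [-65.8, 70.77], [-126.05, 130.52], [-82.76, 87.17], [-180, 180]. Speed limits (degrees/s): [127.2, 127.2, 147.25, 180, 180, 180].

### API

Orientations are given as [roll, pitch, yaw] about the fixed x, y, z axes, in that order (R = Rz(yaw) Ry(pitch) Rx(roll)).
In Python, from workcell import bot, optics gives the robot as it stands.
- The arm moves only by the shell command python3 -m creep 'ROWS' [FORCE]. ROWS is JSON, a list of rows, each a list of 7 numbers: the shift along the tool's x, y, z in m, then the turn, a rotation vector about the tool's x, y, z in rad, then the opening, from 0 (shut) to 1 (fully open). A call has 1 to 8 rows; each row is the pose to reach, as a shift and turn from the pose commanded when the call began, along the tool's axes at that moment; what a row does not reach only later rows make up. A row lasts 1/10 s, in which the tool goes at most 50 mm and 8.59 degrees, less where a joint would pass 70% of its speed; a pose out of reach is approached as far as the arm can. A call with a gripper value outside its range is refused whole. The fingers move at their own pace and stop on an object; FORCE is the grip in N (left out, the last holds). Time passes only in rows, so rows that repeat a pose let the fingers close. It gives the time, the measured TCP pose, the force and the opening at its end, in the units of the state.
- bot.get_obs(): the state, without advancing time (a new reading comes with each control period).
- optics.camera(name): name is "side" or "top"; returns the picture (384x512x3 uint8, red, green, blue); there is no depth.
- optics.camera_params(name): a dict with "camera_matrix" (3x3 intrinsics, pixels), "R" (3x3) and "t" (3): a world point X has camera coordinates R X + t. Camera axes: x right, y down, z forward; pixel columns grow to the right and rows downward; lengths in m; the calibration is good to about 2 mm. A picture is of the moment at which its call begins. camera_params takes no time and is no camera call.
- bot.job_done(): hands the job in, once; it reports no verdict.
The state is a dict: "time": time; "q": joint angles; "qd": joint speeds; "joint_efforts": joint torques, N m; "ee_pos": TCP position; "tcp_rot": TCP orientation; "wrist_force": force on the tool from outside, world axes, zero at the start; "torque": the same for the moment, N m; "opening": finger opening in m.
Only numpy, scipy, OpenCV 4.12 (cv2) and the standard library are available. Lean on these libraries where they do the work, as an engineer would, in place of code of your own. Each camera call takes 0.05 s, during which the arm holds its last target.

## Working session

There is one attempt and no reset: what is moved stays moved. The work goes in short steps, Python scripts to look and compute and a shell command to move; the robot and the scene stay as the last step left them, time stands still between calls to the robot, and variables do not carry over. Pictures are saved under pics/ and viewed, and the job is handed in when it is done.

```bash
ls; mkdir -p pics; python3 - <<'E'
from workcell import bot, optics
import cv2
for n in("side","top"):
    im=optics.camera(n); cv2.imwrite(f"pics/{n}0.png",im[:,:,::-1]); p=optics.camera_params(n); print(n,p)
o=bot.get_obs(); print(o)
E
```

```text
pics
side {'camera_matrix': array([[372.77383781,   0.        , 258.21879567],
       [  0.        , 372.77383781, 181.36465189],
       [  0.        ,   0.        ,   1.        ]]), 'R': array([[ 0.78488599, -0.61939953,  0.01726857],
       [-0.4560082 , -0.59626111, -0.66070357],
       [ 0.41953606,  0.51070237, -0.75044826]]), 't': array([-0.41756272,  0.27334559,  0.94504965])}
top {'camera_matrix': array([[422.85704969,   0.        , 250.696133  ],
       [  0.        , 422.85704969, 189.83491354],
       [  0.        ,   0.        ,   1.        ]]), 'R': array([[-0.02821262, -0.9995877 , -0.00533691],
       [-0.99623967,  0.02855486, -0.0817994 ],
       [ 0.08191807,  0.00300907, -0.99663452]]), 't': array([-0.04798464,  0.51399913,  1.24847947])}
{'time': 0.1, 'q': array([ 6.88701950e+01,  5.00743512e+00,  1.00399546e+01,  9.50999969e+01,
       -1.47611979e-03,  9.00010890e+01]), 'qd': array([-0.06231094, -0.10923005,  0.21026613,  0.00784718,  0.04252802,
        0.06556401]), 'joint_efforts': array([-1.07257889e-03, -5.21559298e+01,  4.65653551e+01,  1.59351836e-02,
        4.11170242e-05,  4.12323146e-06]), 'ee_pos': array([0.19818318, 0.51278618, 0.19236753]), 'tcp_rot': array([1.79998523e+02, 6.74774231e-02, 6.88691060e+01]), 'wrist_force': array([-0.6280592 ,  0.65328284,  0.10356934]), 'torque': array([-0.00417587,  0.00365217,  0.00738125]), 'opening': 0.08549125841865662}
```

View pics/side0.png

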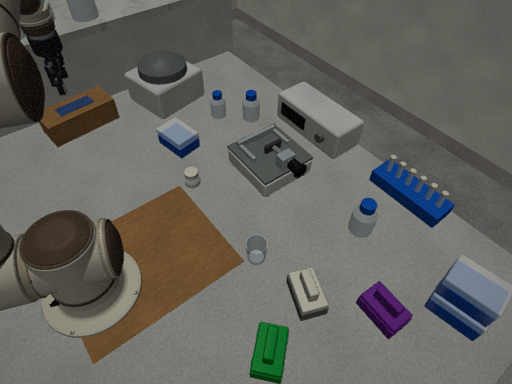

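View pics/top0.png

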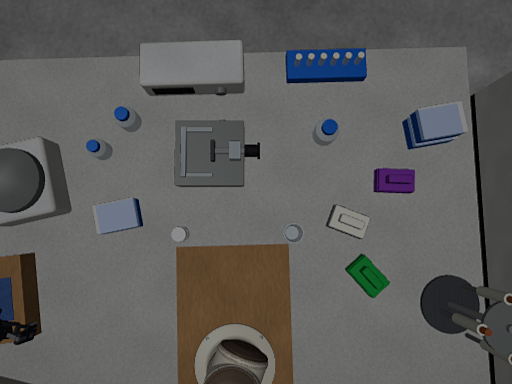

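```bash
cat > h.py <<'E'
import numpy as np, cv2
from workcell import bot, optics
from scipy.spatial.transform import Rotation as Ro
def ray(n,u,v,z):
    p=optics.camera_params(n);R,t=p["R"],p["t"];c=-R.T@t
    d=R.T@np.linalg.inv(p["camera_matrix"])@np.array([u,v,1.]);return c+d*(z-c[2])/d[2]
def proj(n,X):
    p=optics.camera_params(n);x=p["camera_matrix"]@(p["R"]@np.array(X)+p["t"]);return x[:2]/x[2]
def tri(uvT,uvS):
    A=[];b=[]
    for n,uv in(("top",uvT),("side",uvS)):
        p=optics.camera_params(n);P=p["camera_matrix"]@np.c_[p["R"],p["t"]]
        for k in(0,1):
            r=uv[k]*P[2]-P[k];A.append(r[:3]);b.append(-r[3])
    X,*_=np.linalg.lstsq(np.array(A),np.array(b),rcond=None);return X
E
python3 - <<'E'
import cv2
t=cv2.imread('pics/top0.png');s=cv2.imread('pics/side0.png')
def crop(im,x,y,w,h,k,o):cv2.imwrite(o,cv2.resize(im[y:y+h,x:x+w],None,fx=k,fy=k,interpolation=cv2.INTER_CUBIC))
crop(t,165,110,110,90,7,'pics/c_top_sh.png')
crop(t,320,195,60,50,10,'pics/c_top_box.png')
crop(s,220,115,100,85,7,'pics/c_side_sh.png')
crop(s,280,260,60,60,9,'pics/c_side_box.png')
E
```

```text
(no output)
```

View pics/c_top_sh.png

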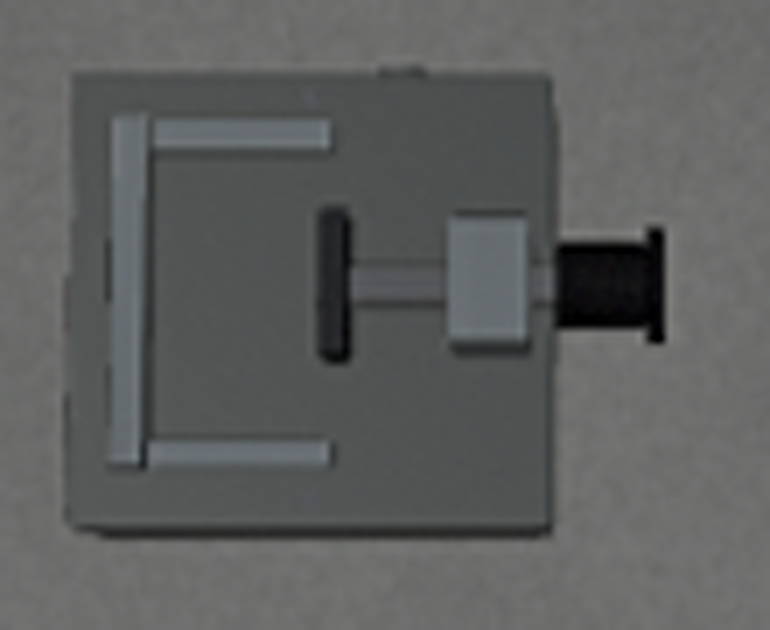

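View pics/c_top_box.png

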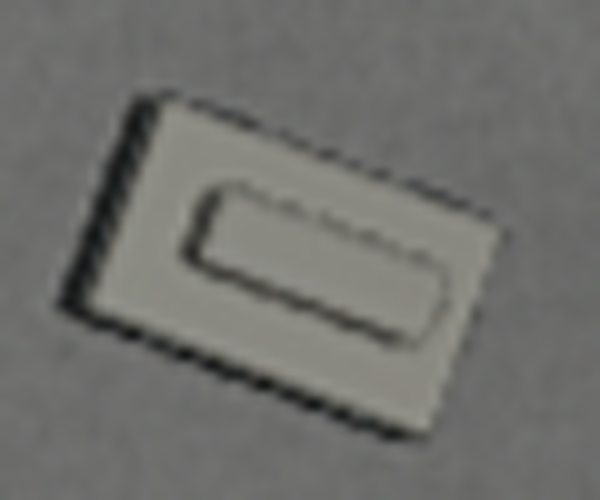

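View pics/c_side_sh.png

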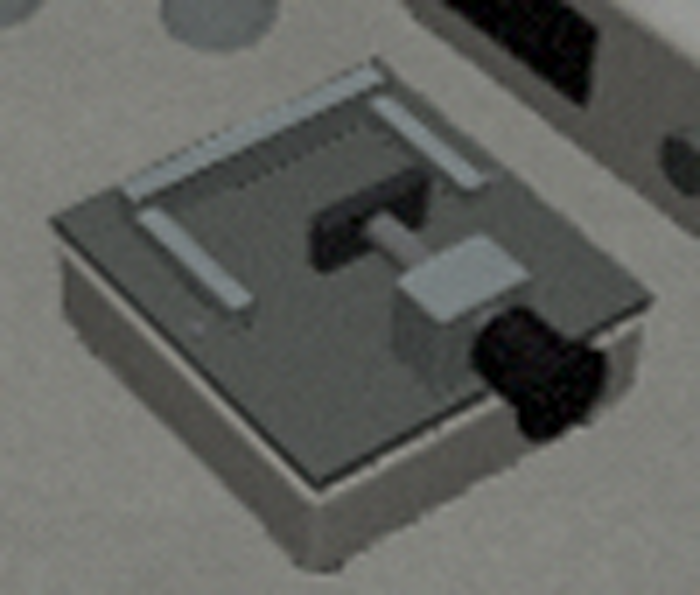

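View pics/c_side_box.png

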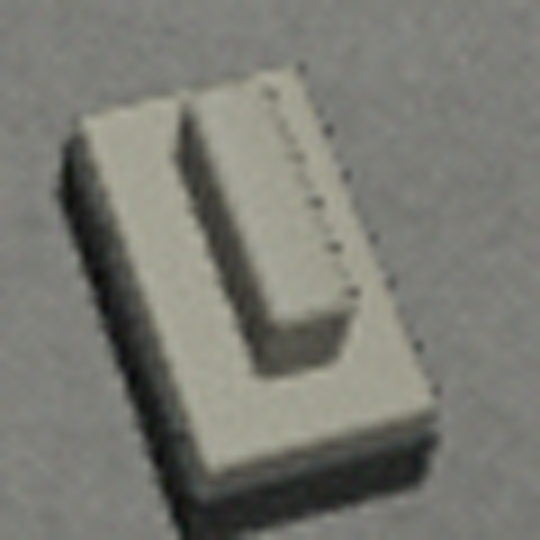

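```bash
python3 - <<'E'
from h import *
np.set_printoptions(precision=4,suppress=True)
f=lambda u,v,k,x,y:((u+.5)/k-.5+x,(v+.5)/k-.5+y)
T=lambda u,v,z:ray("top",*f(u,v,7,165,110),z)
print("plat");P=[T(*c,.08) for c in((72,73),(552,75),(552,527),(66,527))]
for p in P:print(p)
print(np.mean(P,0),[np.linalg.norm(P[i]-P[i-1]) for i in range(4)])
print("rail/fence tops");
for c in((152,150),(330,150),(150,437),(330,437)):print(T(*c,.094))
for c in((148,118),(145,467)):print("fence in",T(*c,.102))
for c in((557,285),(648,285),(665,285),(655,228),(655,343)):print("knob",T(*c,.11))
for c in((318,207),(318,362)):print("pad",T(*c,.125))
for c in((448,215),(528,215),(528,345),(448,345)):print("blk",T(*c,.126))
B=[ray("top",*f(*c,10,320,195),.05) for c in((160,92),(505,228),(430,437),(85,318))]
for b in B:print("box",b)
print(np.mean(B,0),[np.linalg.norm(B[i]-B[i-1]) for i in range(4)])
d=B[1]+B[2]-B[0]-B[3];print(np.degrees(np.arctan2(d[1],d[0])))
G=[ray("top",*f(*c,10,320,195),.086) for c in((215,183),(450,262),(420,350),(188,262))]
print("grip",np.mean(G,0))
S=[ray("side",*f(*c,9,280,260),.05) for c in((78,118),(298,65),(440,410),(207,478))]
for b in S:print("boxS",b)
print(np.mean(S,0))
s=lambda u,v,z:ray("side",*f(u,v,7,220,115),z)
P=[s(*c,.08) for c in((52,220),(375,58),(655,298),(320,487))]
print("platS",P,np.mean(P,0))
E
```

```text
plat
[0.7173 0.1516 0.08  ]
[ 0.7106 -0.0474  0.08  ]
[ 0.5225 -0.0423  0.08  ]
[0.5282 0.1567 0.08  ]
[0.6196 0.0546 0.08  ] [np.float64(0.1891595610075105), np.float64(0.19915492035616217), np.float64(0.18814977620778017), np.float64(0.19909871231549478)]
rail/fence tops
[0.6807 0.1168 0.094 ]
[0.6785 0.044  0.094 ]
[0.5625 0.1195 0.094 ]
[0.5604 0.0464 0.094 ]
fence in [0.6921 0.117  0.102 ]
fence in [0.5494 0.1204 0.102 ]
knob [ 0.6172 -0.0476  0.11  ]
knob [ 0.6161 -0.0841  0.11  ]
knob [ 0.6159 -0.0909  0.11  ]
knob [ 0.6392 -0.0876  0.11  ]
knob [ 0.5925 -0.0862  0.11  ]
pad [0.6487 0.0464 0.125 ]
pad [0.5865 0.0476 0.125 ]
blk [ 0.6437 -0.0053  0.126 ]
blk [ 0.6428 -0.0371  0.126 ]
blk [ 0.5907 -0.0357  0.126 ]
blk [ 0.5916 -0.0041  0.126 ]
box [ 0.4622 -0.3094  0.05  ]
box [ 0.4197 -0.4079  0.05  ]
box [ 0.3598 -0.3831  0.05  ]
box [ 0.397  -0.2846  0.05  ]
[ 0.4097 -0.3463  0.05  ] [np.float64(0.06965676254207902), np.float64(0.1073428486854448), np.float64(0.06479005925013544), np.float64(0.10527463760087709)]
-112.00973347307118
grip [ 0.4107 -0.3448  0.086 ]
boxS [ 0.4009 -0.2856  0.05  ]
boxS [ 0.4606 -0.3112  0.05  ]
boxS [ 0.4205 -0.4065  0.05  ]
boxS [ 0.36   -0.3823  0.05  ]
[ 0.4105 -0.3464  0.05  ]
platS [array([0.5266, 0.1557, 0.08  ]), array([0.7167, 0.1545, 0.08  ]), array([ 0.7105, -0.0473,  0.08  ]), array([ 0.5223, -0.0432,  0.08  ])] [0.619  0.0549 0.08  ]
```

```bash
cat >> h.py <<'E'
def to(x,y,z,yaw):
    o=bot.get_obs();R=Ro.from_euler('xyz',o["tcp_rot"],degrees=True)
    T=Ro.from_euler('xyz',[180,0,yaw],degrees=True)
    print("now",np.round(o["ee_pos"],4),np.round(o["tcp_rot"],2),"F",np.round(o["wrist_force"],1),"open",round(o["opening"],4),"t",o["time"],"q",np.round(o["q"],1))
    print("shift",np.round(R.inv().apply(np.array([x,y,z])-o["ee_pos"]),4),"turn",np.round((R.inv()*T).as_rotvec(),4))
E
python3 -c "
from h import *
to(.6165,-.0655,.24,-1.7)"
```

```text
now [0.1982 0.5128 0.1924] [1.800e+02 7.000e-02 6.887e+01] F [-0.6  0.7  0.1] open 0.0855 t 0.1 q [68.9  5.  10.  95.1 -0.  90. ]
shift [-0.3887  0.5987 -0.0472] turn [7.0000e-04 1.0000e-03 1.2317e+00]
```

```bash
python3 -m creep '[[0,0,-0.03,0,0,0,1],[-0.02,0.03,-0.047,0,0,0.12,1],[-0.045,0.07,-0.047,0,0,0.24,1],[-0.07,0.11,-0.047,0,0,0.36,1],[-0.095,0.15,-0.047,0,0,0.48,1],[-0.12,0.19,-0.047,0,0,0.6,1],[-0.145,0.23,-0.047,0,0,0.72,1],[-0.17,0.265,-0.047,0,0,0.84,1]]'; python3 -c "
from h import *
to(.6165,-.0655,.24,-1.7)"
```

```text
time: 0.9
ee_pos: [0.385, 0.2571, 0.2397]
tcp_rot: [180.0, 0.0, 20.4]
wrist_force: [0.2, 0.7, -0.5]
opening: 0.0853
now [0.385  0.2571 0.2397] [1.7999e+02 1.0000e-02 2.0440e+01] F [ 0.2  0.7 -0.5] open 0.0853 t 0.9 q [ 33.7  -5.6   4.8 100.4  -0.  103.3]
shift [ 1.042e-01  3.831e-01 -3.000e-04] turn [2.000e-04 2.000e-04 3.865e-01]
```

```bash
python3 -m creep '[[0.012,0.045,0,0,0,0.06,1],[0.024,0.09,0,0,0,0.12,1],[0.037,0.138,0,0,0,0.18,1],[0.05,0.186,0,0,0,0.24,1],[0.063,0.234,0,0,0,0.3,1],[0.076,0.282,0,0,0,0.36,1],[0.09,0.33,0,0,0,0.386,1],[0.104,0.375,0,0,0,0.386,1]]'; python3 -m creep '[[0,0,0,0,0,0,1]]'; python3 - <<'E'
from h import *
to(.6165,-.0655,.086,-1.7)
im=optics.camera("top");cv2.imwrite("pics/t1.png",cv2.resize(im[100:220,150:310,::-1],None,fx=5,fy=5))
im=optics.camera("side");cv2.imwrite("pics/s1.png",cv2.resize(im[90:210,220:380,::-1],None,fx=5,fy=5))
E
```

```text
time: 1.7
ee_pos: [0.6151, -0.0571, 0.2396]
tcp_rot: [-180.0, 0.0, -1.5]
wrist_force: [0.8, 1.7, 0.8]
opening: 0.0856
time: 1.8
ee_pos: [0.6162, -0.0593, 0.2365]
tcp_rot: [180.0, 0.2, -1.6]
wrist_force: [0.4, 0.3, -0.5]
opening: 0.0852
now [ 0.6162 -0.0593  0.2365] [179.97   0.23  -1.62] F [ 0.4  0.3 -0.5] open 0.0852 t 1.8 q [ -5.5  16.7  28.5 102.   -0.   86.2]
shift [0.001  0.0061 0.1505] turn [0.0006 0.004  0.0013]
```

View pics/s1.png

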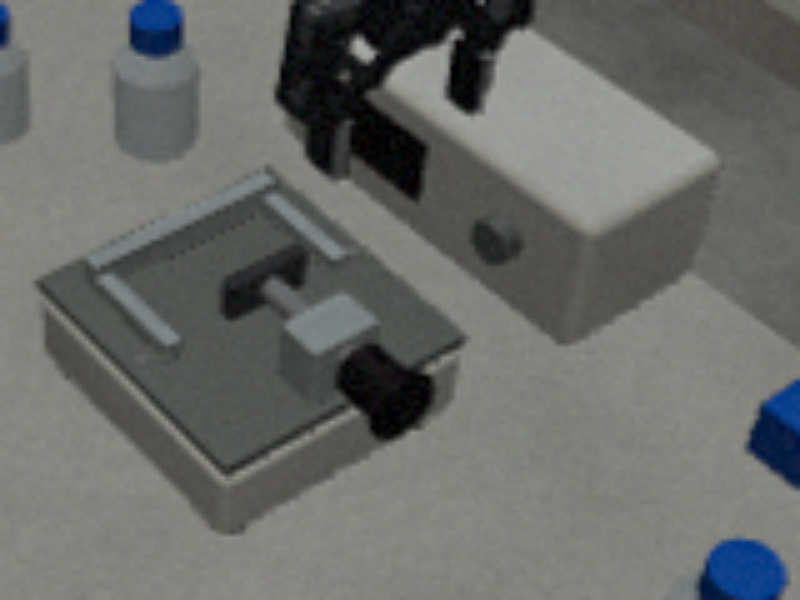

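```bash
python3 -m creep '[[0.001,0.007,0.02,0,0,0,1],[0.001,0.007,0.06,0,0,0,1],[0.001,0.007,0.09,0,0,0,1],[0.001,0.007,0.12,0,0,0,1],[0.001,0.007,0.14,0,0,0,1],[0.001,0.007,0.15,0,0,0,1],[0.001,0.007,0.15,0,0,0,1]]'; python3 - <<'E'
from h import *
to(.6165,-.0665,.086,-1.7)
im=optics.camera("side");cv2.imwrite("pics/s2.png",cv2.resize(im[90:210,220:380,::-1],None,fx=5,fy=5))
E
```

```text
time: 2.6
ee_pos: [0.6141, -0.061, 0.0894]
tcp_rot: [-180.0, 0.1, -1.3]
wrist_force: [0.8, -0.6, 0.3]
opening: 0.0853
now [ 0.6141 -0.061   0.0894] [-1.7999e+02  8.0000e-02 -1.3100e+00] F [ 0.8 -0.6  0.3] open 0.0853 t 2.6 q [-5.7 13.5  8.2 84.8  0.  85.6]
shift [0.0025 0.0054 0.0034] turn [-0.0002  0.0014  0.0068]
```

View pics/s2.png

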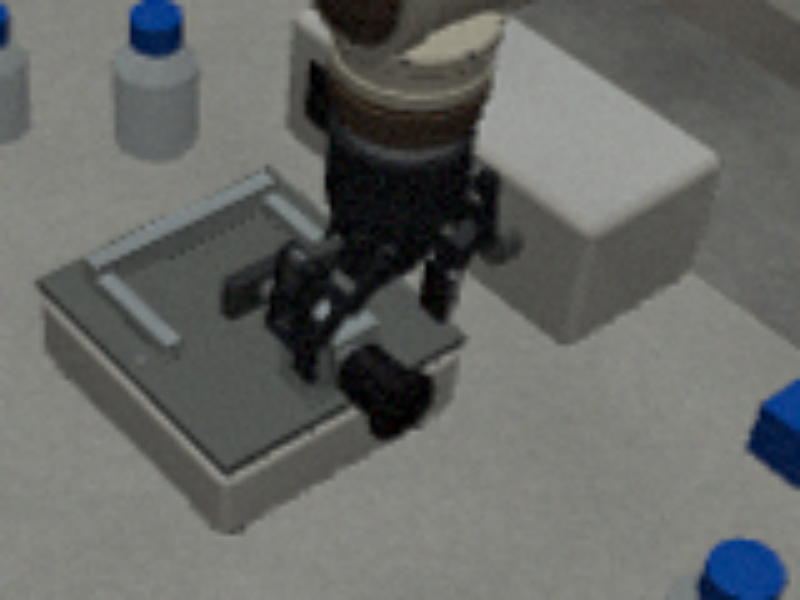

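```bash
python3 -m creep '[[0,0,0,0,0,0,1],[0,0,0,0,0,0,1]]'; python3 - <<'E'
from h import *
to(.6165,-.0665,.086,-1.7)
for X in([.57,-.061,.1],[.57,-.050,.1],[.665,-.061,.1],[.616,-.0652,.11],[.616,-.061,.128]):
  print(X,(proj("side",X)-[220,90])*5)
E
```

```text
time: 2.85
ee_pos: [0.6157, -0.0619, 0.0915]
tcp_rot: [180.0, -0.1, -1.4]
wrist_force: [1.1, -0.4, -0.1]
opening: 0.0852
now [ 0.6157 -0.0619  0.0915] [ 1.7999e+02 -1.3000e-01 -1.3600e+00] F [ 1.1 -0.4 -0.1] open 0.0852 t 2.85 q [-5.7 13.5  8.5 84.9 -0.  85.6]
shift [0.0009 0.0046 0.0056] turn [ 0.0002 -0.0022  0.0059]
[0.57, -0.061, 0.1] [310.97175349 428.67900375]
[0.57, -0.05, 0.1] [298.63080451 417.54323903]
[0.665, -0.061, 0.1] [431.02435829 357.45029183]
[0.616, -0.0652, 0.11] [376.53453627 385.95093175]
[0.616, -0.061, 0.128] [374.52549578 360.2703039 ]
```

```bash
python3 - <<'E'
from h import *
im=optics.camera("side");cv2.imwrite("pics/s3.png",cv2.resize(im[110:190,250:350,::-1],None,fx=8,fy=7.5,interpolation=cv2.INTER_CUBIC))
im=optics.camera("top");cv2.imwrite("pics/t3.png",cv2.resize(im[100:200,180:310,::-1],None,fx=6,fy=6,interpolation=cv2.INTER_CUBIC))
E
```

```text
(no output)
```

View pics/s3.png

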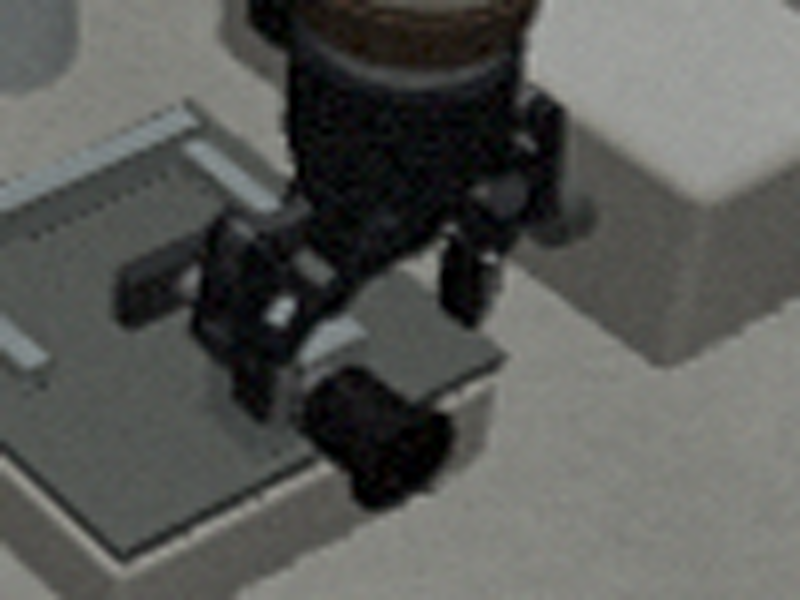

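View pics/t3.png

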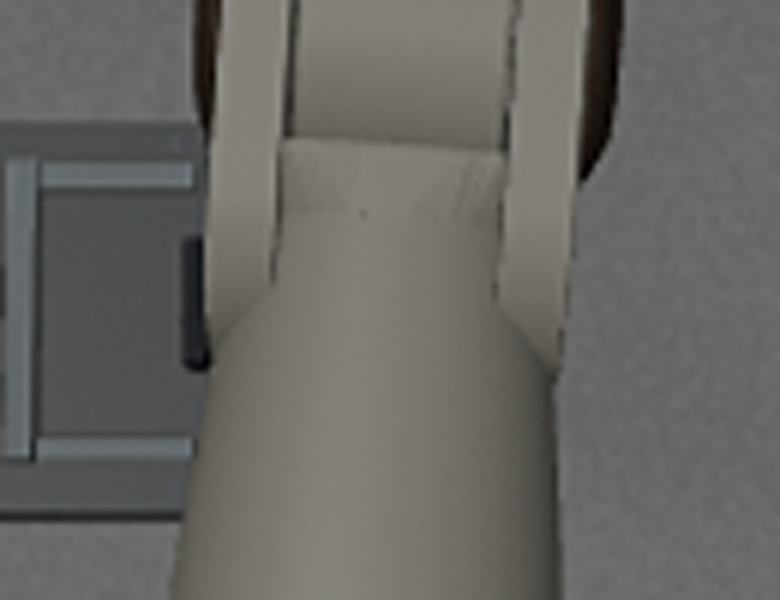

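```bash
python3 - <<'E'
from h import *
print("s1",[proj("side",X).round(1) for X in([.574,-.059,.2495],[.659,-.059,.2495],[.574,-.059,.27],[.574,-.04,.2495])],"seen (286,124.4),(313.6,111.6)")
print("s3",[proj("side",X).round(1) for X in([.573,-.062,.1045],[.658,-.062,.1045],[.573,-.062,.125],[.573,-.04,.1045])],"seen (281.9,165.3),(308,152.7)")
E
python3 - <<'E'
import cv2
im=cv2.imread('pics/t1.png');print(im.shape)
E
```

```text
s1 [array([286.6, 135.9]), array([310.4, 123.1]), array([287.2, 129.9]), array([281.9, 132.1])] seen (286,124.4),(313.6,111.6)
s3 [array([283.3, 174.4]), array([304.9, 161.6]), array([283.8, 169.6]), array([278.4, 170. ])] seen (281.9,165.3),(308,152.7)
(600, 800, 3)
```

View pics/t1.png

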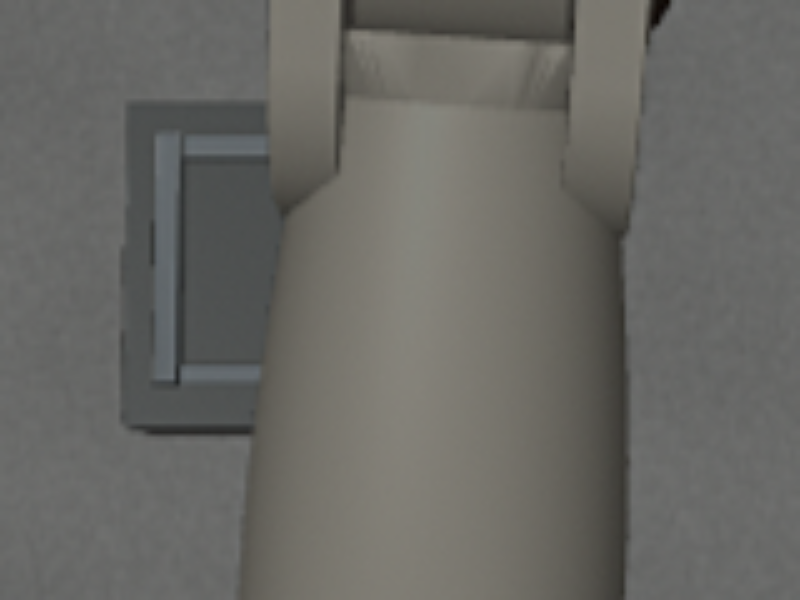

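```bash
python3 - <<'E'
from h import *
print([ (n,proj(n,[.198,.513,z]).round(1)) for n in("side","top") for z in(.192,.205,.24)])
s=cv2.imread('pics/side0.png');cv2.imwrite('pics/c0.png',cv2.resize(s[0:110,0:130],None,fx=6,fy=5,interpolation=cv2.INTER_CUBIC))
t=cv2.imread('pics/top0.png');cv2.imwrite('pics/c1.png',cv2.resize(t[250:384,0:130],None,fx=5,fy=4,interpolation=cv2.INTER_CUBIC))
E
```

```text
[('side', array([ 70.7, 100.1])), ('side', array([69.1, 96.6])), ('side', array([64.9, 86.9])), ('top', array([ 27.5, 314. ])), ('top', array([ 24.7, 315.1])), ('top', array([ 17. , 318.2]))]
```

View pics/c0.png

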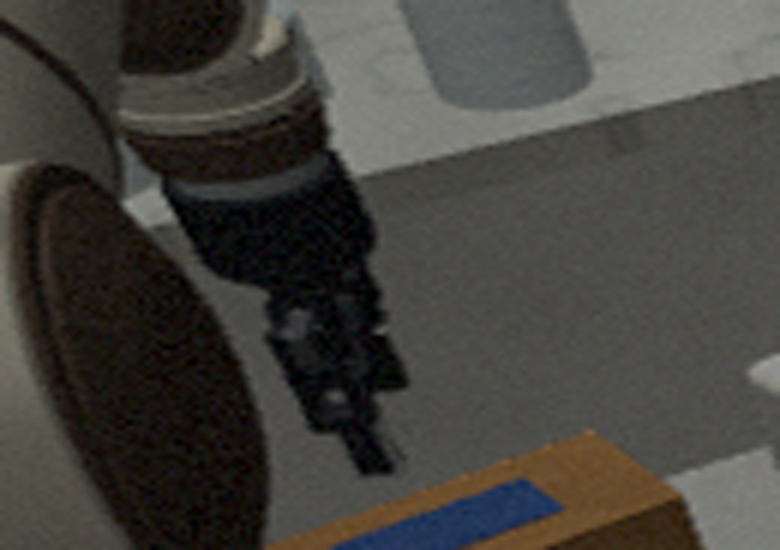

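View pics/c1.png

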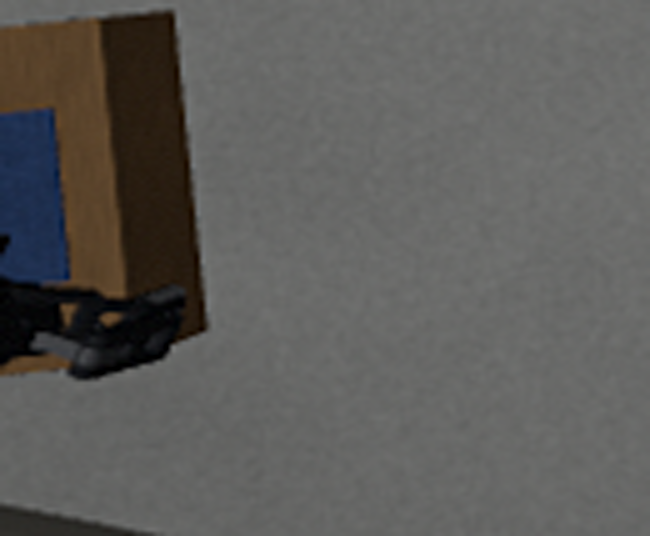

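```bash
python3 -m creep '[[0,0.004,-0.03,0,0,0,1],[0,0.004,-0.06,0,0,0,1],[0,0.004,-0.09,0,0,0,0],[0,0.004,-0.12,0,0,0,0],[0,0.004,-0.12,0,0,0,0],[0,0.004,-0.12,0,0,0,0],[0,0.004,-0.12,0,0,0,0],[0,0.004,-0.12,0,0,0,0]]' 30;  python3 - <<'E'
from h import *
to(.6165,-.0665,.086,-1.7)
p=bot.get_obs()["ee_pos"];print([proj("side",p+[0,0,d]).round(1) for d in(0,.02,.04)])
im=optics.camera("side");cv2.imwrite("pics/s4.png",cv2.resize(im[70:170,250:350,::-1],None,fx=6,fy=6,interpolation=cv2.INTER_CUBIC))
E
```

```text
time: 3.75
ee_pos: [0.6146, -0.0659, 0.2088]
tcp_rot: [-180.0, 0.1, -1.4]
wrist_force: [0.4, 0.4, -0.3]
opening: 0.0001
now [ 0.6146 -0.0659  0.2088] [-1.7999e+02  1.1000e-01 -1.3800e+00] F [ 0.4  0.4 -0.3] open 0.0001 t 3.75 q [-6.1 15.3 23.7 98.5  0.  85.3]
shift [0.0022 0.0005 0.1228] turn [-0.0002  0.0018  0.0057]
[array([298.4, 142.5]), array([299.2, 137. ]), array([299.9, 131.3])]
```

View pics/s4.png

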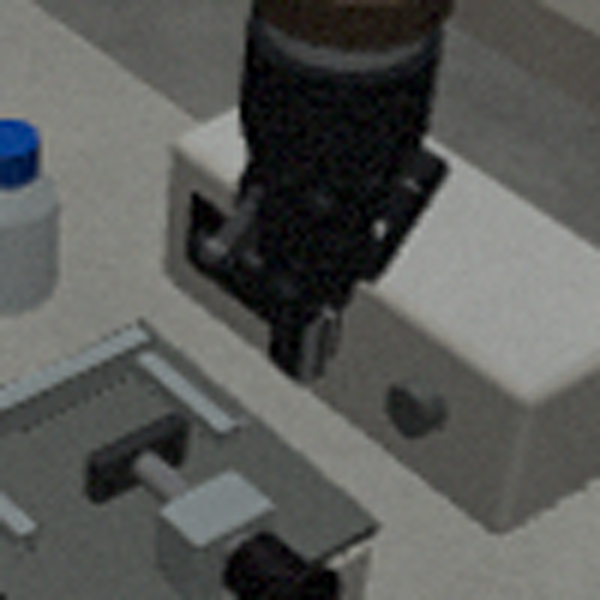

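```bash
python3 - <<'E'
from h import *
np.set_printoptions(precision=4,suppress=True)
for n in("top","side"):
    p=optics.camera_params(n);print(n,-p["R"].T@p["t"])
f=lambda u,v,k,x,y:((u+.5)/k-.5+x,(v+.5)/k-.5+y)
# guide block top: top-view (448,215)=+x,+y corner ; (528,215) +x,-y ; (528,338),( 448,338)
for a,b in(((448,215),(480,235)),((528,215),(528,272)),((528,342),(442,323)),((448,342),(400,285))):
    print("blk",tri(f(*a,7,165,110),f(*b,7,220,115)))
for s in(-1,1):
  for z in(.205,.24):
    X=np.array([.198,.513,z])+s*.0425*np.array([.36,.93,0]);print(s,z,proj("side",X),proj("top",X))
p=np.array([.6146,-.0659,.2088])
E
```

```text
top [ 0.4084 -0.0664  1.2861]
side [ 0.0559 -0.5783  0.897 ]
blk [ 0.6427 -0.0043  0.1251]
blk [ 0.6411 -0.0362  0.1288]
blk [ 0.5915 -0.0357  0.1282]
blk [ 0.5938 -0.0045  0.1242]
-1 0.205 [ 68.7872 104.8636] [ 40.371  320.9061]
-1 0.24 [64.4026 95.0522] [ 33.141  324.1833]
1 0.205 [69.4581 88.7813] [  9.1468 309.3421]
1 0.24 [65.2943 79.0576] [  0.877  312.2184]
```

```bash
python3 - <<'E'
import cv2
t=cv2.imread('pics/top0.png');cv2.imwrite('pics/c2.png',cv2.resize(t[300:350,0:50],None,fx=12,fy=12,interpolation=cv2.INTER_CUBIC))
s=cv2.imread('pics/side0.png');cv2.imwrite('pics/c3.png',cv2.convertScaleAbs(cv2.resize(s[50:105,30:90],None,fx=10,fy=10,interpolation=cv2.INTER_CUBIC),alpha=2.5))
E
```

```text
(no output)
```

View pics/c2.png

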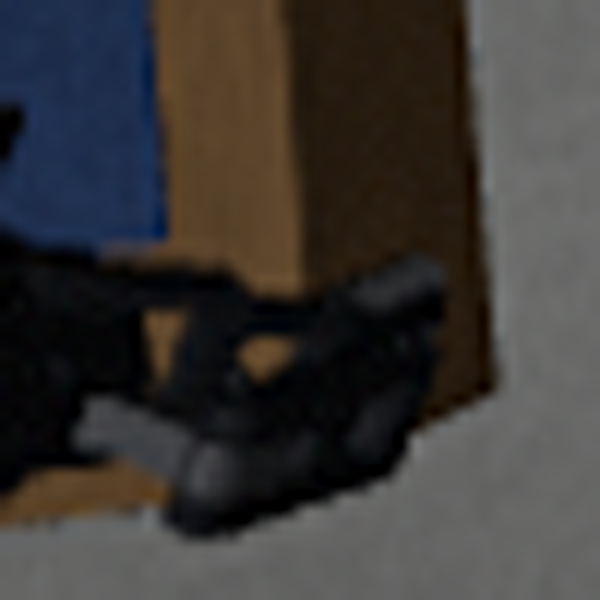

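View pics/c3.png

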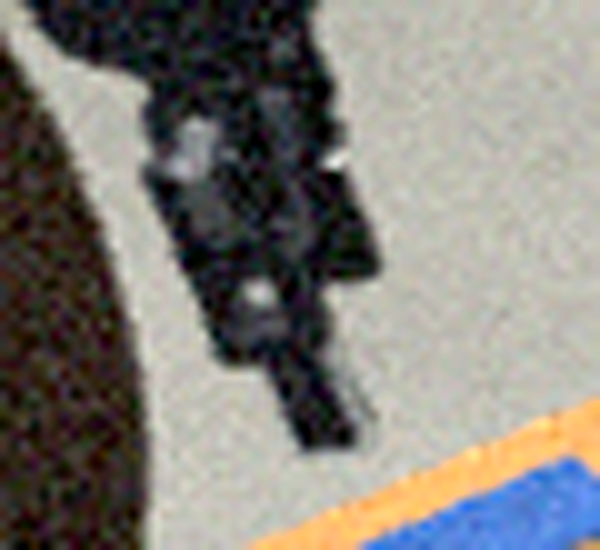

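```bash
python3 -m creep '[[-0.03,0.03,0,0,0,0,0],[-0.06,0.07,0,0,0,0,0],[-0.06,0.07,0.04,0,0,0,0],[-0.06,0.07,0.08,0,0,0,0],[-0.06,0.07,0.12,0,0,0,0],[-0.06,0.07,0.16,0,0,0,0],[-0.06,0.07,0.19,0,0,0,0],[-0.06,0.07,0.195,0,0,0,0]]';  python3 -m creep '[[0,0,0,0,0,0,0]]'; python3 - <<'E'
from h import *
to(.6165,-.0665,.086,-1.7)
p=bot.get_obs()["ee_pos"];print([proj("side",p+[0,0,d]).round(1) for d in(0,.02,.04)])
im=optics.camera("side");cv2.imwrite("pics/s5.png",cv2.resize(im[120:220,240:340,::-1],None,fx=6,fy=6,interpolation=cv2.INTER_CUBIC))
E
```

```text
time: 4.6
ee_pos: [0.5503, -0.1338, 0.0105]
tcp_rot: [-179.9, 0.4, -1.4]
wrist_force: [-0.4, 0.6, -0.3]
opening: 0.0003
time: 4.7
ee_pos: [0.5526, -0.1343, 0.0145]
tcp_rot: [-180.0, 0.1, -1.4]
wrist_force: [0.7, 0.7, 0.3]
opening: 0.0002
now [ 0.5526 -0.1343  0.0145] [-1.7998e+02  1.0000e-01 -1.3800e+00] F [0.7 0.7 0.3] open 0.0002 t 4.7 q [-13.7   7.9  -6.4  75.7   0.   77.7]
shift [ 0.0621 -0.0694 -0.0716] turn [-0.0004  0.0017  0.0057]
[array([292.1, 212.6]), array([292.7, 208.4]), array([293.3, 204.2])]
```

View pics/s5.png

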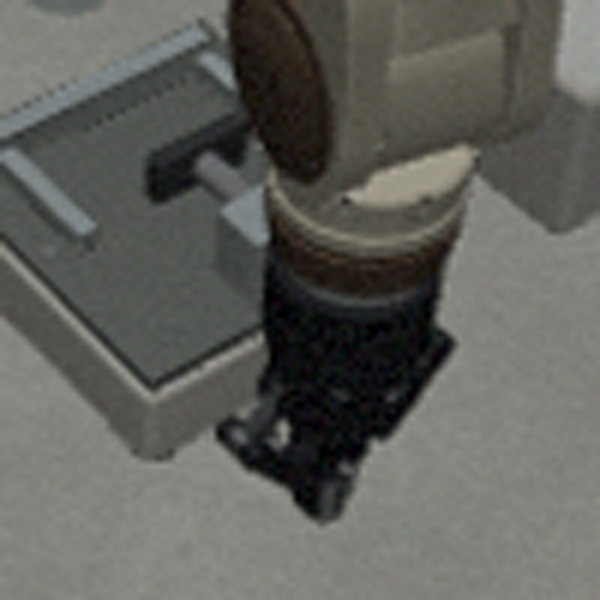

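```bash
for i in 1 2; do python3 -m creep '[[0,0,0.004,0,0,0,0],[0,0,0.008,0,0,0,0]]'|egrep 'ee|force'; done
```

```text
ee_pos: [0.5545, -0.1348, 0.0085]
wrist_force: [0.0, 0.1, -0.7]
ee_pos: [0.5535, -0.1346, -0.0009]
wrist_force: [-0.5, 0.6, -0.9]
```

```bash
python3 -m creep '[[0,0,0.003,0,0,0,0],[0,0,0.006,0,0,0,0]]'|egrep 'ee|force'
```

```text
ee_pos: [0.5532, -0.1345, -0.0073]
wrist_force: [-0.1, 0.2, -0.8]
```

```bash
python3 -m creep '[[0,0,0.003,0,0,0,0]]'|egrep 'ee|force'
```

```text
ee_pos: [0.5533, -0.1345, -0.0103]
wrist_force: [-0.6, -0.6, 1.7]
```

```bash
python3 -m creep '[[0,0,0.003,0,0,0,0]]'|egrep 'ee|force'
```

```text
ee_pos: [0.5533, -0.1345, -0.0132]
wrist_force: [-0.8, 0.5, -0.0]
```

```bash
for i in 1 2 3; do python3 -m creep '[[0,0,0.002,0,0,0,0]]' > o.txt; egrep 'ee|force' o.txt; done
```

```text
ee_pos: [0.5532, -0.1345, -0.0154]
wrist_force: [0.2, -0.1, -0.5]
ee_pos: [0.5533, -0.1345, -0.0172]
wrist_force: [0.4, -0.7, -0.3]
ee_pos: [0.5534, -0.1345, -0.0191]
wrist_force: [0.5, 0.1, -0.6]
```

```bash
python3 - <<'E'
from h import *
p=bot.get_obs()["ee_pos"];print([proj("side",p+[0,0,d]).round(1) for d in(0,.02,.04)])
im=optics.camera("side");cv2.imwrite("pics/s6.png",cv2.resize(im[160:220,260:320,::-1],None,fx=10,fy=10,interpolation=cv2.INTER_CUBIC))
E
```

```text
[array([291.3, 219.2]), array([291.9, 215.2]), array([292.5, 211.2])]
```

View pics/s6.png

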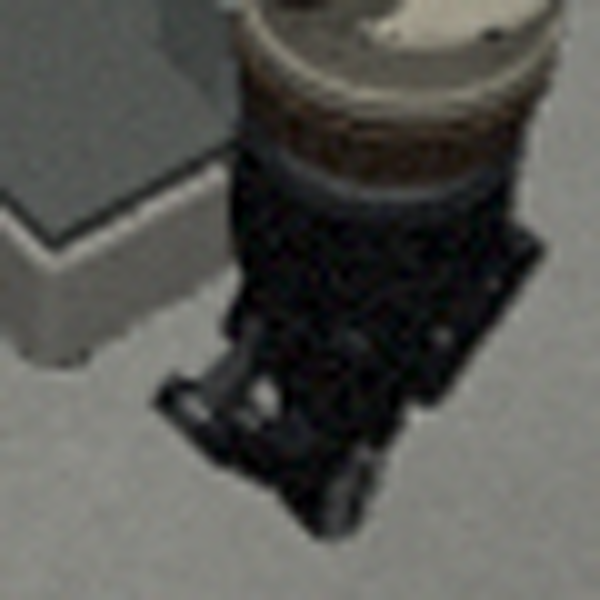

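```bash
for i in 1 2; do python3 -m creep '[[0,0,0.002,0,0,0,0]]' > o.txt; egrep 'ee|force' o.txt; done
```

```text
ee_pos: [0.5534, -0.1345, -0.0209]
wrist_force: [-0.2, 0.1, -0.4]
ee_pos: [0.5534, -0.1345, -0.0231]
wrist_force: [0.9, -0.5, 0.1]
```

```bash
for i in 1 2; do python3 -m creep '[[0,0,0.0015,0,0,0,0]]' > o.txt; egrep 'ee|force' o.txt; done
```

```text
ee_pos: [0.5533, -0.1345, -0.0247]
wrist_force: [-0.1, 0.4, 0.4]
ee_pos: [0.5533, -0.1345, -0.0261]
wrist_force: [0.3, -0.4, -0.8]
```

```bash
for i in 1 2; do python3 -m creep '[[0,0,0.0015,0,0,0,0]]' > o.txt; egrep 'ee|force' o.txt; done
```

```text
ee_pos: [0.5533, -0.1345, -0.0276]
wrist_force: [-0.5, -0.1, -0.4]
ee_pos: [0.5533, -0.1345, -0.0291]
wrist_force: [-0.2, 0.3, 0.2]
```

```bash
for i in 1 2; do python3 -m creep '[[0,0,0.0015,0,0,0,0]]' > o.txt; egrep 'ee|force' o.txt; done
```

```text
ee_pos: [0.5533, -0.1345, -0.0306]
wrist_force: [-0.5, 0.6, -0.5]
ee_pos: [0.5533, -0.1345, -0.0321]
wrist_force: [0.1, -0.1, 0.5]
```

```bash
python3 -m creep '[[0,0,0.0015,0,0,0,0]]' > o.txt; egrep 'ee|force' o.txt;python3 - <<'E'
from h import *
im=optics.camera("side");cv2.imwrite("pics/s7.png",cv2.resize(im[160:220,260:320,::-1],None,fx=10,fy=10,interpolation=cv2.INTER_CUBIC))
E
```

```text
ee_pos: [0.5533, -0.1345, -0.0336]
wrist_force: [0.6, 0.1, 1.1]
```

View pics/s7.png

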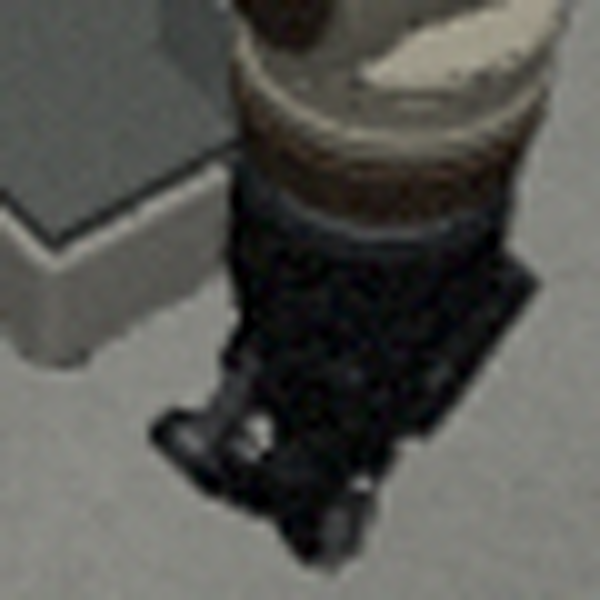

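```bash
for i in 1 2; do python3 -m creep '[[0,0,0.002,0,0,0,0]]' > o.txt; egrep 'ee|force' o.txt; done
```

```text
ee_pos: [0.5534, -0.1345, -0.0355]
wrist_force: [1.0, 0.4, 0.5]
ee_pos: [0.5533, -0.1345, -0.0376]
wrist_force: [-1.2, -0.0, 0.1]
```

```bash
for i in 1 2; do python3 -m creep '[[0,0,0.002,0,0,0,0]]' > o.txt; egrep 'ee|force' o.txt; done
```

```text
ee_pos: [0.5535, -0.1345, -0.0383]
wrist_force: [-8.6, 2.1, 25.1]
ee_pos: [0.5536, -0.1346, -0.0384]
wrist_force: [-16.1, 3.9, 41.9]
```

```bash
for i in 1 2; do python3 -m creep '[[0,0,0.002,0,0,0,0]]' > o.txt; egrep 'ee|force' o.txt; done
```

```text
ee_pos: [0.5538, -0.1346, -0.0385]
wrist_force: [-24.6, 6.0, 58.7]
ee_pos: [0.5539, -0.1346, -0.0386]
wrist_force: [-31.5, 8.2, 74.4]
```

```bash
python3 -m creep '[[0,0,-0.006,0,0,0,0],[0,0,-0.009,0,0,0,0]]'; python3 - <<'E'
from h import *
im=optics.camera("side");cv2.imwrite("pics/s8.png",cv2.convertScaleAbs(cv2.resize(im[190:230,270:320,::-1],None,fx=14,fy=14,interpolation=cv2.INTER_CUBIC),alpha=2))
im=optics.camera("top");cv2.imwrite("pics/t8.png",cv2.resize(im[100:250,200:360,::-1],None,fx=4,fy=4))
to(.5,-.1,0,-1.7)
E
```

```text
time: 7.65
ee_pos: [0.5538, -0.1346, -0.0354]
tcp_rot: [180.0, -0.1, -1.4]
wrist_force: [-0.5, -0.2, -0.6]
opening: -0.0003
now [ 0.5535 -0.1346 -0.0363] [ 1.7999e+02 -3.0000e-02 -1.3800e+00] F [ 0.   1.2 -0.2] open 0.0001 t 7.75 q [-13.7   9.5 -10.4  70.   -0.   77.7]
shift [-0.0543 -0.0333 -0.0364] turn [ 0.0001 -0.0006  0.0056]
```

View pics/s8.png

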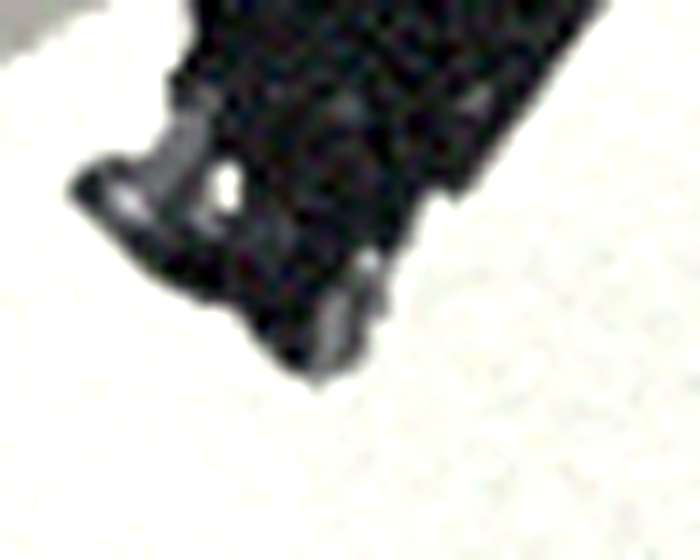

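View pics/t8.png

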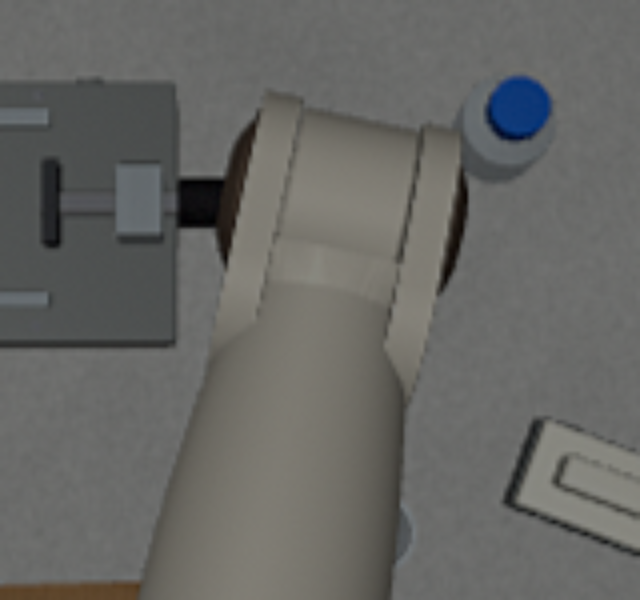

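```bash
python3 - <<'E'
from h import *
for dx,dy in((0,0),(-.007,-.011),(.007,-.011),(-.014,-.011),(0,-.011),(.01,.01)):print(dx,dy,proj("side",[.5535+dx,-.1346+dy,.001]).round(1))
E
```

```text
0 0 [292.  215.2]
-0.007 -0.011 [292.7 218.8]
0.007 -0.011 [296.2 216.4]
-0.014 -0.011 [290.9 220. ]
0 -0.011 [294.4 217.6]
0.01 0.01 [292.2 211.4]
```

```bash
python3 -m creep '[[0,0,-0.04,0,0,0,0],[0,0,-0.08,0,0,0,0],[0,0,-0.12,0,0,0,0.5],[0,0,-0.16,0,0,0,1],[0.02,-0.02,-0.17,0,0,0.006,1],[0.045,-0.045,-0.17,0,0,0.006,1],[0.0625,-0.067,-0.17,0,0,0.006,1],[0.0625,-0.067,-0.17,0,0,0.006,1]]'; python3 -m creep '[[0,0,0,0,0,0,1],[0,0,0,0,0,0,1]]'; python3 -c "
from h import *
to(.6165,-.066,.049,-1.7)"
```

```text
time: 8.55
ee_pos: [0.6188, -0.0666, 0.1317]
tcp_rot: [-180.0, 0.1, -1.6]
wrist_force: [-0.3, -0.1, 0.2]
opening: 0.0846
time: 8.75
ee_pos: [0.6168, -0.0695, 0.1329]
tcp_rot: [180.0, 0.1, -1.7]
wrist_force: [-0.2, -0.4, -0.5]
opening: 0.0855
now [ 0.6168 -0.0695  0.1329] [ 1.7999e+02  7.0000e-02 -1.7400e+00] F [-0.2 -0.4 -0.5] open 0.0855 t 8.75 q [-6.4 14.1 13.8 89.7 -0.  85.3]
shift [-0.0003 -0.0035  0.0839] turn [ 0.0001  0.0012 -0.0007]
```

```bash
python3 -m creep '[[0,-0.003,0.025,0,0,0,1],[0,-0.003,0.05,0,0,0,1],[0,-0.003,0.07,0,0,0,1],[0,-0.003,0.083,0,0,0,1],[0,-0.003,0.083,0,0,0,1],[0,-0.003,0.083,0,0,0,1]]'; python3 - <<'E'
from h import *
im=optics.camera("side");cv2.imwrite("pics/s9.png",cv2.resize(im[110:190,250:350,::-1],None,fx=8,fy=7.5,interpolation=cv2.INTER_CUBIC))
E
```

```text
time: 9.35
ee_pos: [0.6175, -0.0664, 0.0513]
tcp_rot: [180.0, -0.0, -1.7]
wrist_force: [0.6, -0.5, 0.4]
opening: 0.0855
```

View pics/s9.png

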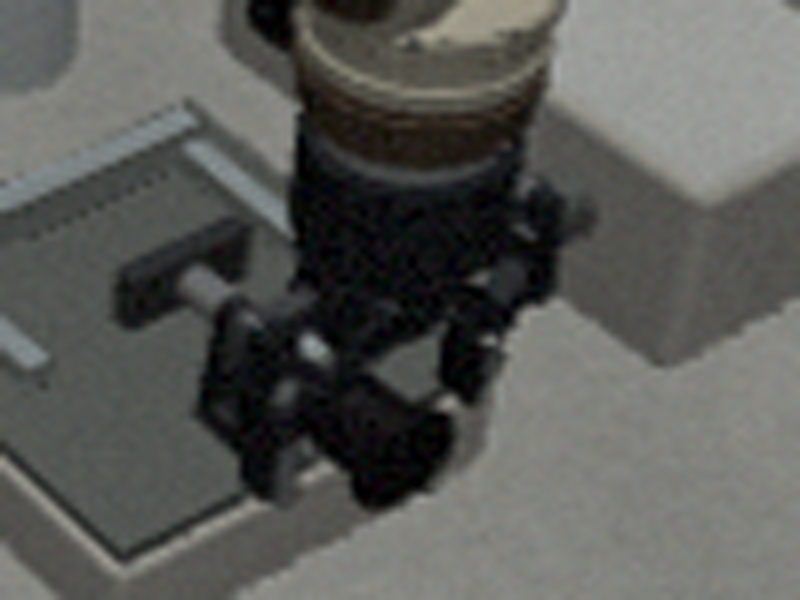

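```bash
python3 -m creep '[[0,0,0,0,0,0,0.3],[0,0,0,0,0,0,0.2],[0,0,0,0,0,0,0.2],[0,0,0,0,0,0,0.2],[0,0,0,0,0,0,0.2]]' 60
```

```text
time: 9.9
ee_pos: [0.6176, -0.066, 0.0511]
tcp_rot: [180.0, -0.0, -1.7]
wrist_force: [-1.9, 0.2, 4.6]
opening: 0.0343
```

```bash
python3 -m creep '[[0,0.006,0,0,0,0,0.2],[0,0.012,0,0,0,0,0.2],[0,0.018,0,0,0,0,0.2],[0,0.024,0,0,0,0,0.2]]'; python3 -m creep '[[0,0.005,0,0,0,0,0.2],[0,0.009,0,0,0,0,0.2],[0,0.012,0,0,0,0,0.2],[0,0.0125,0,0,0,0,0.2]]'
```

```text
time: 10.3
ee_pos: [0.6169, -0.0903, 0.0511]
tcp_rot: [180.0, -0.0, -1.7]
wrist_force: [-1.7, -3.2, 4.5]
opening: 0.0343
time: 10.7
ee_pos: [0.6166, -0.101, 0.0511]
tcp_rot: [-179.8, -0.0, -1.7]
wrist_force: [-1.9, 10.8, 6.8]
opening: 0.0345
```

```bash
python3 -m creep '[[0,0,0,0,0,0,0.2],[0,-0.002,0,0,0,0,0.2],[0,-0.002,0,0,0,0,0.2],[0,-0.002,0,0,0,0,1],[0,-0.002,0,0,0,0,1],[0,-0.002,0,0,0,0,1],[0,-0.002,0,0,0,0,1]]'; python3 - <<'E'
from h import *
im=optics.camera("side");cv2.imwrite("pics/s10.png",cv2.resize(im[110:190,250:350,::-1],None,fx=8,fy=7.5,interpolation=cv2.INTER_CUBIC))
E
```

```text
time: 11.4
ee_pos: [0.6164, -0.1005, 0.0503]
tcp_rot: [-180.0, 0.0, -1.7]
wrist_force: [-1.2, 0.0, 1.2]
opening: 0.0854
```

View pics/s10.png

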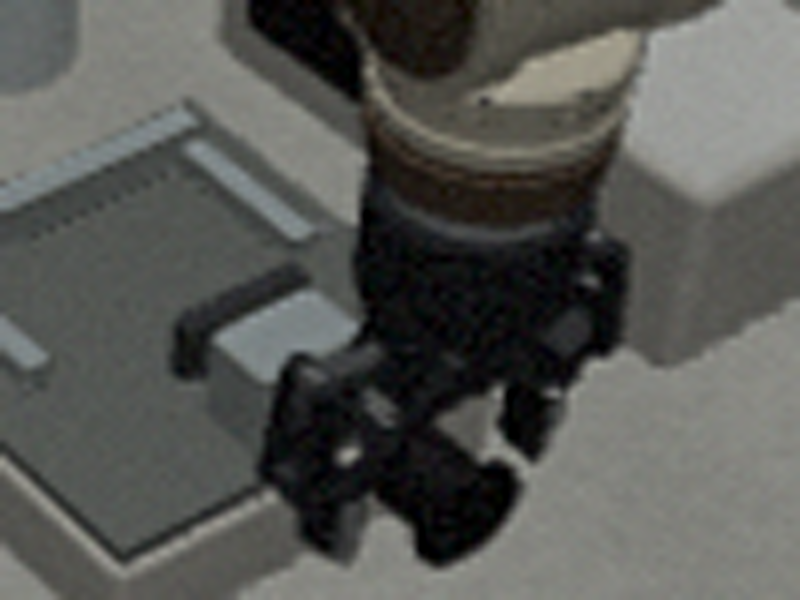

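```bash
python3 -m creep '[[0,0,-0.04,0,0,0,1],[0,0,-0.08,0,0,0,1],[0,0,-0.12,0,0,0,1],[0,0,-0.13,0,0,0,1]]'; python3 -c "
from h import *
print(ray('top',328,128,.115))
to(.4103,-.346,.18,-22.4)"
```

```text
time: 11.85
ee_pos: [0.6178, -0.1007, 0.1856]
tcp_rot: [180.0, -0.4, -1.7]
wrist_force: [0.3, 0.5, 0.2]
opening: 0.0854
[ 0.67272656 -0.28489887  0.115     ]
now [ 0.6178 -0.1007  0.1856] [179.95  -0.37  -1.72] F [0.3 0.5 0.2] open 0.0854 t 11.85 q [-9.3 15.2 21.  95.4  0.  82.5]
shift [-0.2001  0.2514  0.0046] turn [-0.0004 -0.0065  0.361 ]
```

```bash
python3 -m creep '[[-0.03,0.03,0,0,0,0.05,1],[-0.06,0.065,0,0,0,0.1,1],[-0.09,0.1,0,0,0,0.15,1],[-0.12,0.14,0,0,0,0.2,1],[-0.15,0.18,0,0,0,0.26,1],[-0.175,0.215,0,0,0,0.32,1],[-0.195,0.24,0,0,0,0.361,1],[-0.2,0.251,0,0,0,0.361,1]]'; python3 -m creep '[[0,0,0,0,0,0,1],[0,0,0,0,0,0,1]]';python3 - <<'E'
from h import *
to(.4103,-.346,.02,-22.4)
im=optics.camera("top");cv2.imwrite("pics/t11.png",cv2.resize(im[160:310,260:420,::-1],None,fx=4,fy=4))
im=optics.camera("side");cv2.imwrite("pics/s11.png",cv2.resize(im[210:330,240:400,::-1],None,fx=5,fy=5))
E
```

```text
time: 12.65
ee_pos: [0.407, -0.3472, 0.1802]
tcp_rot: [180.0, 0.0, -22.6]
wrist_force: [-0.5, 0.6, -0.2]
opening: 0.0856
time: 12.85
ee_pos: [0.4095, -0.3449, 0.1802]
tcp_rot: [-180.0, 0.0, -22.4]
wrist_force: [-0.3, 0.4, -0.0]
opening: 0.0858
now [ 0.4095 -0.3449  0.1802] [-1.7997e+02  2.0000e-02 -2.2360e+01] F [-0.3  0.4 -0. ] open 0.0858 t 12.85 q [-40.1   2.7   6.3  93.6   0.   72.2]
shift [0.0012 0.0008 0.1602] turn [-0.0005  0.0003  0.0007]
```

View pics/t11.png

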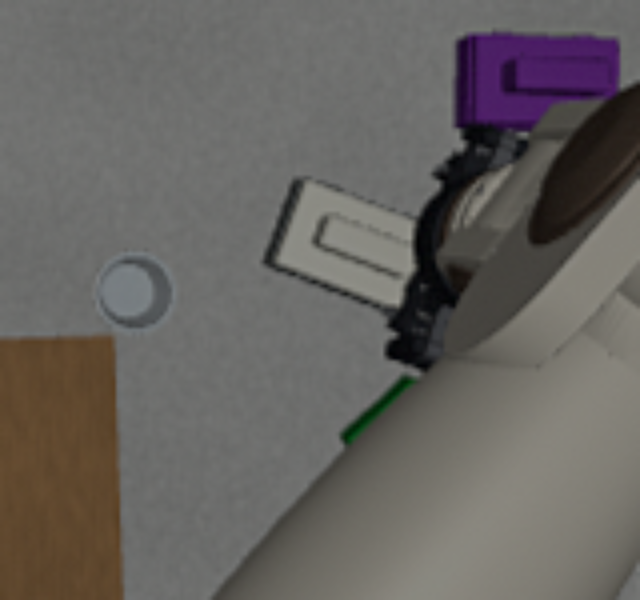

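View pics/s11.png

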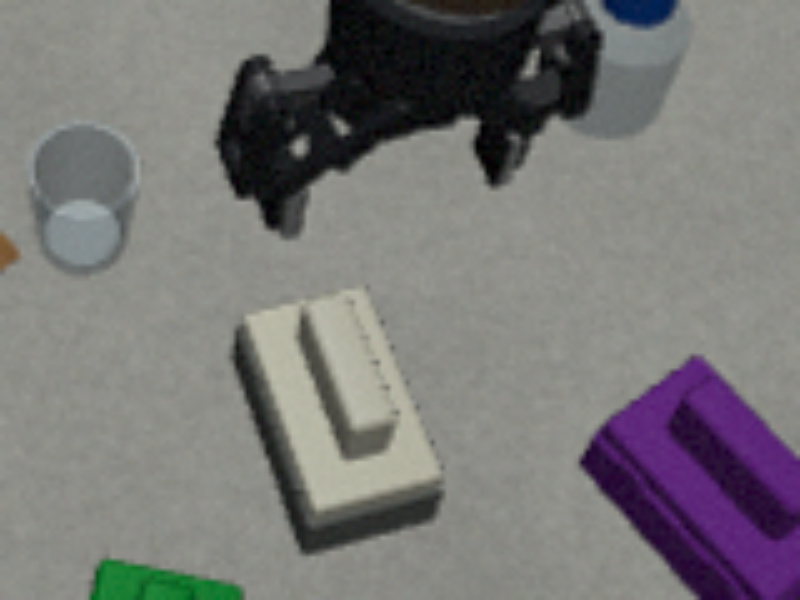

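```bash
python3 -m creep '[[0.001,0.001,0.03,0,0,0,1],[0.001,0.001,0.06,0,0,0,1],[0.001,0.001,0.09,0,0,0,1],[0.001,0.001,0.115,0,0,0,1],[0.001,0.001,0.115,0,0,0,1],[0.001,0.001,0.115,0,0,0,1]]';python3 - <<'E'
from h import *
to(.4103,-.346,.02,-22.4)
p=np.array([.41,-.345,.231]);print(proj("side",p))
p=bot.get_obs()["ee_pos"]+[0,0,.051];a=np.radians(-22.4);d=np.array([np.cos(a),np.sin(a),0])
print([(proj("side",p+s*.05*d)-[240,210])*5 for s in(-1,1)])
im=optics.camera("side");cv2.imwrite("pics/s12.png",cv2.resize(im[210:330,240:400,::-1],None,fx=5,fy=5))
E
```

```text
time: 13.55
ee_pos: [0.4101, -0.346, 0.066]
tcp_rot: [-180.0, 0.0, -22.3]
wrist_force: [0.4, 0.7, 0.6]
opening: 0.0855
now [ 0.4101 -0.346   0.066 ] [-1.7999e+02  1.0000e-02 -2.2310e+01] F [0.4 0.7 0.6] open 0.0855 t 13.55 q [-40.2   2.5  -6.5  81.    0.   72.2]
shift [ 0.0002 -0.0001  0.046 ] turn [-0.0001  0.0002  0.0015]
[317.43531811 249.10376377]
[array([251.55614579, 354.41798374]), array([455.84379149, 301.24616207])]
```

View pics/s12.png

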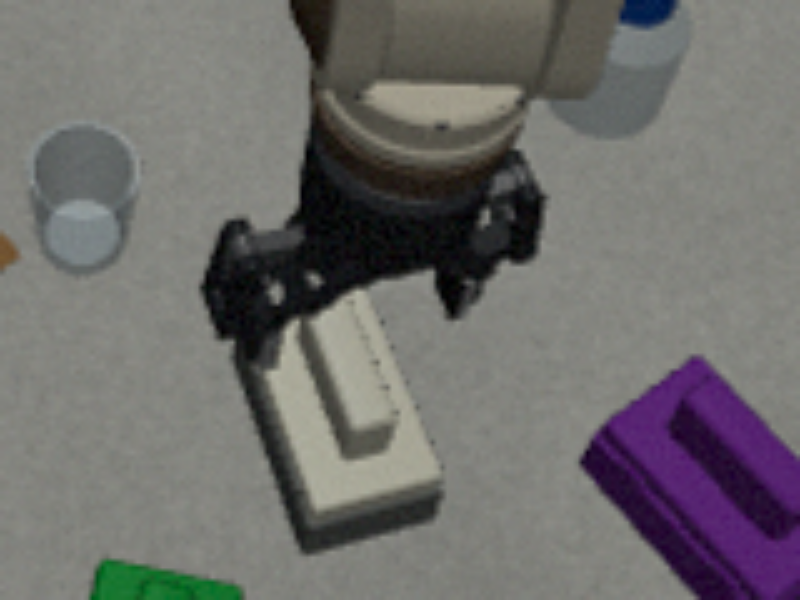

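```bash
python3 -m creep '[[0,0,0.02,0,0,0,1],[0,0,0.038,0,0,0,1],[0,0,0.047,0,0,0,1],[0,0,0.047,0,0,0,1]]'; python3 -m creep '[[0,0,0,0,0,0,0.2],[0,0,0,0,0,0,0.1],[0,0,0,0,0,0,0.1],[0,0,0,0,0,0,0.1],[0,0,0,0,0,0,0.1],[0,0,0,0,0,0,0.1]]' 70;python3 - <<'E'
from h import *
im=optics.camera("side");cv2.imwrite("pics/s13.png",cv2.resize(im[210:330,240:400,::-1],None,fx=5,fy=5))
E
```

```text
time: 14.0
ee_pos: [0.4096, -0.3465, 0.0186]
tcp_rot: [-180.0, 0.0, -22.4]
wrist_force: [0.6, 0.5, -0.2]
opening: 0.0854
time: 14.6
ee_pos: [0.4099, -0.3469, 0.019]
tcp_rot: [180.0, -0.1, -22.4]
wrist_force: [0.3, 0.3, 4.2]
opening: 0.023
```

View pics/s13.png

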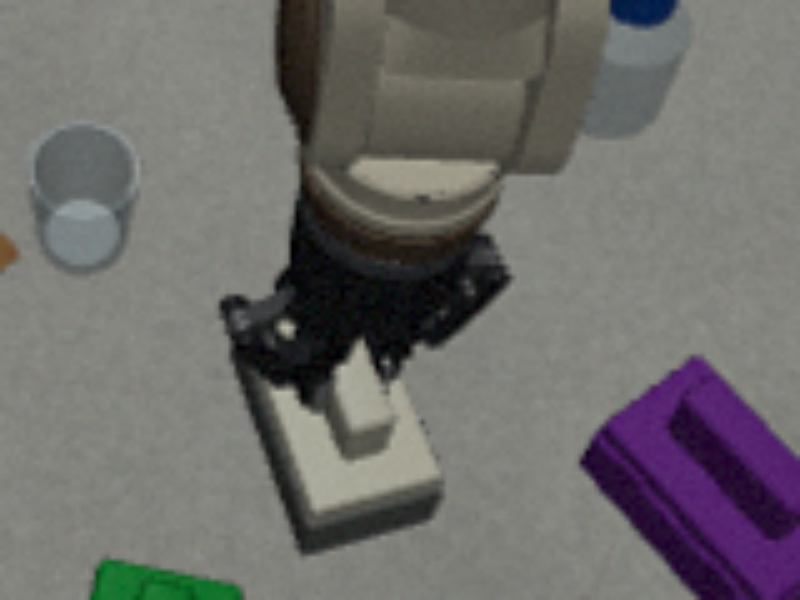

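```bash
python3 -m creep '[[0,0,-0.01,0,0,0,0.1],[0,0,-0.03,0,0,0,0.1],[0,0,-0.06,0,0,0,0.1],[0,0,-0.09,0,0,0,0.1],[0,0,-0.12,0,0,0,0.1],[0,0,-0.15,0,0,0,0.1],[0,0,-0.17,0,0,0,0.1],[0,0,-0.17,0,0,0,0.1]]';python3 - <<'E'
from h import *
to(.62,.0727,.19,88.3)
im=optics.camera("side");cv2.imwrite("pics/s14.png",cv2.resize(im[170:290,240:400,::-1],None,fx=5,fy=5))
E
```

```text
time: 15.45
ee_pos: [0.4101, -0.3472, 0.1912]
tcp_rot: [179.9, -0.2, -22.4]
wrist_force: [-0.3, -0.2, -3.8]
opening: 0.023
now [ 0.4101 -0.3472  0.1912] [179.94  -0.19 -22.41] F [-0.3 -0.2 -3.8] open 0.023 t 15.45 q [-40.3   3.    7.8  94.6  -0.   72.2]
shift [ 0.034  -0.4682  0.0008] turn [ 3.9000e-03 -1.1000e-03 -1.9322e+00]
```

View pics/s14.png

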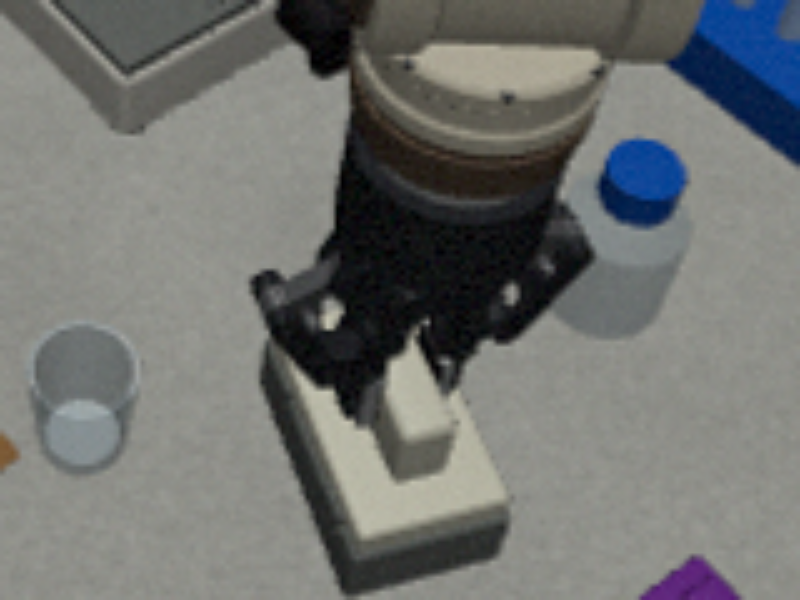

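```bash
python3 -m creep '[[0.002,-0.015,0,0,0,-0.06,0.1],[0.004,-0.045,0,0,0,-0.18,0.1],[0.006,-0.075,0,0,0,-0.3,0.1],[0.009,-0.105,0,0,0,-0.42,0.1],[0.011,-0.135,0,0,0,-0.54,0.1],[0.013,-0.165,0,0,0,-0.66,0.1],[0.015,-0.195,0,0,0,-0.78,0.1],[0.017,-0.225,0,0,0,-0.9,0.1]]';python3 - <<'E'
from h import *
to(.62,.0727,.19,88.3)
E
```

```text
time: 16.3
ee_pos: [0.5106, -0.1438, 0.1863]
tcp_rot: [-179.9, 0.1, 29.4]
wrist_force: [1.3, 0.6, -3.1]
opening: 0.023
now [ 0.5106 -0.1438  0.1863] [-1.7987e+02  1.3000e-01  2.9440e+01] F [ 1.3  0.6 -3.1] open 0.023 t 16.3 q [-15.7   2.3   6.6  94.4  -0.   44.8]
shift [ 0.2017 -0.1347 -0.0039] turn [-3.2000e-03  9.0000e-04 -1.0272e+00]
```

```bash
python3 -m creep '[[0.022,-0.015,-0.004,0,0,-0.12,0.1],[0.045,-0.03,-0.004,0,0,-0.24,0.1],[0.07,-0.047,-0.004,0,0,-0.36,0.1],[0.095,-0.064,-0.004,0,0,-0.48,0.1],[0.12,-0.081,-0.004,0,0,-0.6,0.1],[0.145,-0.098,-0.004,0,0,-0.72,0.1],[0.17,-0.114,-0.004,0,0,-0.84,0.1],[0.19,-0.127,-0.004,0,0,-0.95,0.1]]'; python3 -m creep '[[0,0,0,0,0,0,0.1],[0,0,0,0,0,0,0.1]]';python3 - <<'E'
from h import *
to(.62,.0727,.19,88.3)
im=optics.camera("side");cv2.imwrite("pics/s15.png",cv2.resize(im[70:190,200:360,::-1],None,fx=5,fy=5))
E
```

```text
time: 17.1
ee_pos: [0.6148, 0.0598, 0.1899]
tcp_rot: [-179.8, 0.0, 83.9]
wrist_force: [-0.1, -0.6, -3.8]
opening: 0.023
time: 17.3
ee_pos: [0.6143, 0.0586, 0.1902]
tcp_rot: [-179.8, 0.1, 83.6]
wrist_force: [0.2, -0.7, -4.1]
opening: 0.0228
now [0.6143 0.0586 0.1902] [-1.798e+02  5.000e-02  8.358e+01] F [ 0.2 -0.7 -4.1] open 0.0228 t 17.3 q [ 5.5 14.7 20.9 96.4 -0.  11.9]
shift [0.0147 0.004  0.0002] turn [-0.0035  0.0008 -0.0824]
```

View pics/s15.png

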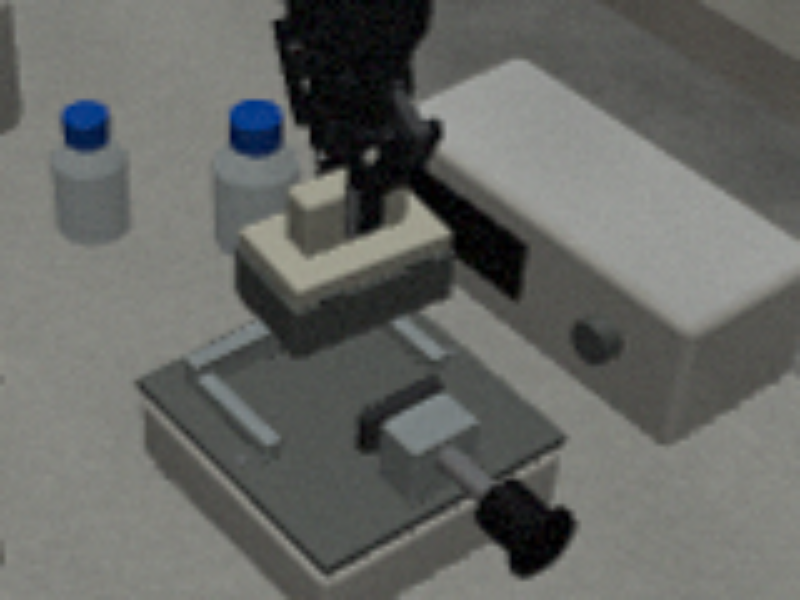

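```bash
python3 - <<'E'
from h import *
im=cv2.imread('pics/s15.png')
cv2.imwrite('pics/s15z.png',cv2.convertScaleAbs(cv2.resize(im[150:370,220:480],None,fx=3,fy=2.7,interpolation=cv2.INTER_CUBIC),alpha=1.5))
E
```

```text
(no output)
```

View pics/s15z.png

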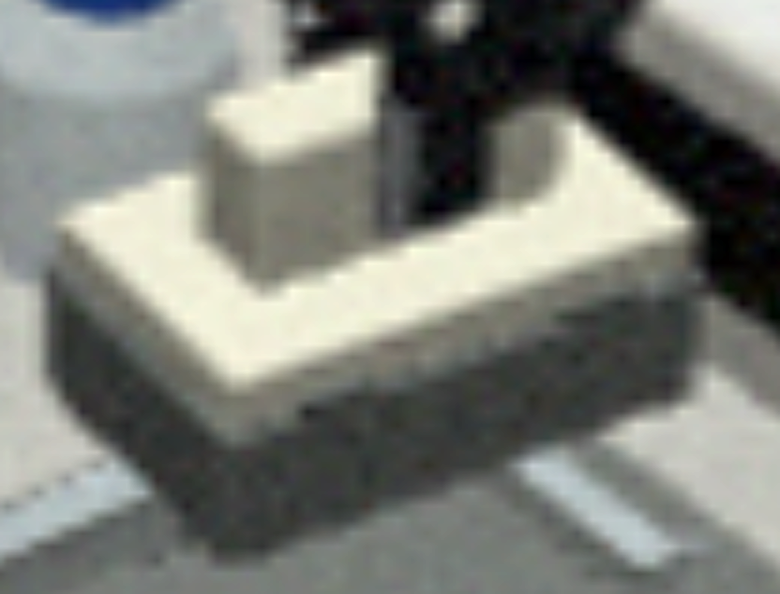

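```bash
python3 - <<'E'
from h import *
np.set_printoptions(precision=4,suppress=True)
P=[ray("side",(x/3+220)/5+200,(y/2.7+150)/5+70,.221) for x,y in((60,225),(235,388),(698,230),(565,105))]
for p in P:print(p)
print("centre",(P[0]+P[2])/2,(P[1]+P[3])/2,"len",np.linalg.norm(P[0]-P[1]),np.linalg.norm(P[2]-P[1]))
d=P[2]-P[1];print("long axis yaw",np.degrees(np.arctan2(d[1],d[0])))
to(.62,.0727,.19,88.3)
E
```

```text
[0.5629 0.0923 0.221 ]
[0.5569 0.0312 0.221 ]
[0.6588 0.0178 0.221 ]
[0.6664 0.0655 0.221 ]
centre [0.6109 0.0551 0.221 ] [0.6116 0.0484 0.221 ] len 0.06139590469882477 0.10281006391009893
long axis yaw -7.482910591308221
now [0.6143 0.058  0.1909] [-179.85    0.05   83.52] F [-0.6 -0.1 -4.4] open 0.0233 t 17.35 q [ 5.4 14.7 20.9 96.4 -0.  11.9]
shift [0.0153 0.004  0.0008] turn [-0.0026  0.0007 -0.0834]
```

```bash
python3 -m creep '[[0.005,0.001,0,0,0,-0.04,0.1],[0.011,0.003,0,0,0,-0.083,0.1],[0.015,0.004,0.01,0,0,-0.083,0.1],[0.015,0.004,0.03,0,0,-0.083,0.1],[0.015,0.004,0.048,0,0,-0.083,0.1],[0.015,0.004,0.06,0,0,-0.083,0.1],[0.015,0.004,0.065,0,0,-0.083,0.1],[0.015,0.004,0.065,0,0,-0.083,0.1]]'; python3 -m creep '[[0,0,0,0,0,0,0.1],[0,0,0,0,0,0,0.1]]';python3 - <<'E'
from h import *
to(.62,.0727,.105,88.3)
im=optics.camera("side");cv2.imwrite("pics/s16.png",cv2.convertScaleAbs(cv2.resize(im[95:185,220:330,::-1],None,fx=7,fy=6.6,interpolation=cv2.INTER_CUBIC),alpha=1.4))
im=optics.camera("top");cv2.imwrite("pics/t16.png",cv2.convertScaleAbs(cv2.resize(im[110:200,155:265,::-1],None,fx=7,fy=6.6,interpolation=cv2.INTER_CUBIC),alpha=1.4))
E
```

```text
time: 18.15
ee_pos: [0.6202, 0.0724, 0.1267]
tcp_rot: [-179.9, 0.0, 88.3]
wrist_force: [0.5, -0.4, -4.0]
opening: 0.0232
time: 18.35
ee_pos: [0.6211, 0.0728, 0.1285]
tcp_rot: [179.9, -0.0, 88.3]
wrist_force: [0.4, 0.8, -4.1]
opening: 0.0229
now [0.6211 0.0728 0.1285] [ 1.7991e+02 -1.0000e-02  8.8330e+01] F [ 0.4  0.8 -4.1] open 0.0229 t 18.35 q [ 6.7 14.5 13.8 89.2 -0.   8.3]
shift [-0.0001 -0.0012  0.0235] turn [ 0.0015 -0.0002  0.0006]
```

View pics/s16.png

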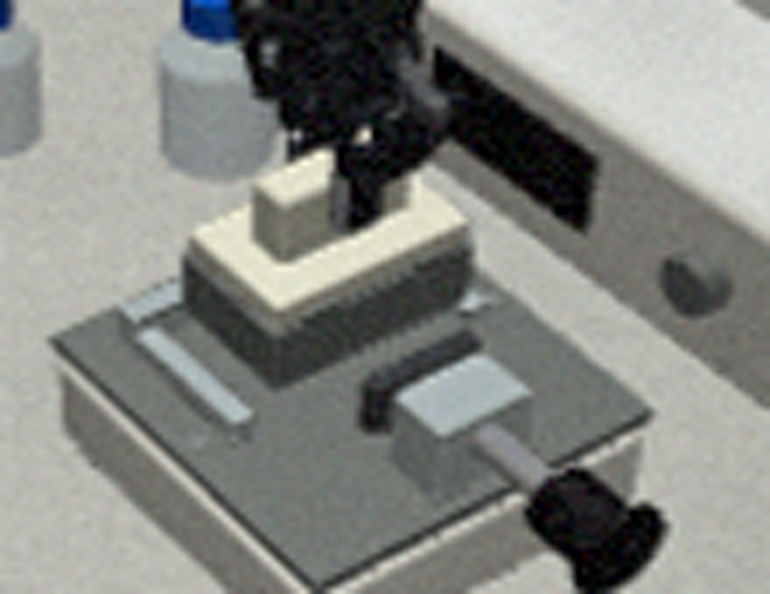

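View pics/t16.png

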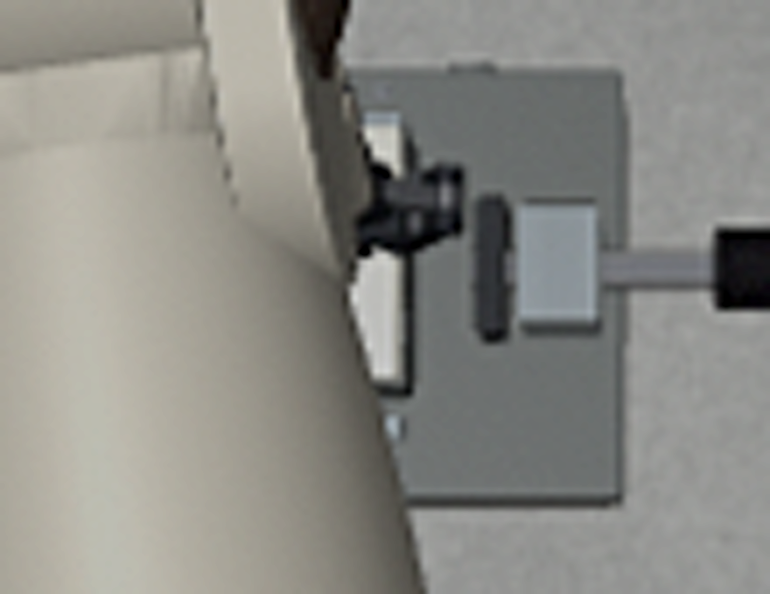

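```bash
python3 - <<'E'
from h import *
np.set_printoptions(precision=4,suppress=True)
f=lambda x,y:((x+.5)/7-.5+155,(y+.5)/6.6-.5+110)
for z in(.155,.16):
  a=ray("top",*f(405,113),z);b=ray("top",*f(405,388),z);print(a,b,(a+b)/2,np.linalg.norm(a-b), "nest y of mid", ((a+b)/2-[.6204,.0847,0])@[-.99956,.0297,0],"nest x",((a+b)/2-[.6204,.0847,0])@[.0297,.99956,0])
g=lambda x,y:((x+.5)/7-.5+220,(y+.5)/6.6-.5+95)
P=[ray("side",*g(*c),.1595) for c in((187,240),(280,310),(470,222))];print(P,(P[0]+P[2])/2)
E
```

```text
[0.6765 0.0361 0.155 ] [0.5624 0.0385 0.155 ] [0.6195 0.0373 0.155 ] 0.11413042801791763 nest y of mid -0.000490229356365513 nest x -0.04737295767763992
[0.6754 0.0357 0.16  ] [0.5617 0.0381 0.16  ] [0.6186 0.0369 0.16  ] 0.11362590228401757 nest y of mid 0.0004286812891536993 nest x -0.04785902361838665
[array([0.5643, 0.103 , 0.1595]), array([0.567 , 0.0424, 0.1595]), array([0.6691, 0.0392, 0.1595])] [0.6167 0.0711 0.1595]
```

```bash
python3 -m creep '[[0,0,0.008,0,0,0,0.1],[0,0,0.015,0,0,0,0.1],[0,0,0.02,0,0,0,0.1],[0,0,0.022,0,0,0,0.1]]'|egrep 'ee|force'
```

```text
ee_pos: [0.6202, 0.0727, 0.1043]
wrist_force: [-0.0, 0.1, -4.2]
```

```bash
python3 -m creep '[[0,0,0.002,0,0,0,0.1],[0,0,0.004,0,0,0,0.1],[0,0,0.004,0,0,0,0.1]]'|egrep 'ee|force'
```

```text
ee_pos: [0.6207, 0.0728, 0.1013]
wrist_force: [-0.5, -0.1, -4.3]
```

```bash
python3 -m creep '[[0,0,0.0015,0,0,0,0.1],[0,0,0.0015,0,0,0,0.1]]'|egrep 'ee|force'
```

```text
ee_pos: [0.6207, 0.0728, 0.0999]
wrist_force: [0.2, -0.5, -4.1]
```

```bash
python3 -m creep '[[0,0,0.001,0,0,0,0.1],[0,0,0.001,0,0,0,0.1]]'|egrep 'ee|force'
```

```text
ee_pos: [0.6208, 0.0728, 0.0991]
wrist_force: [0.5, -0.2, -3.0]
```

```bash
python3 -m creep '[[0,0,0.001,0,0,0,0.1],[0,0,0.001,0,0,0,0.1]]'|egrep 'ee|force'
```

```text
ee_pos: [0.6209, 0.0729, 0.0991]
wrist_force: [-2.4, 0.7, 3.5]
```

```bash
python3 -m creep '[[0,0,0,0,0,0,0.4],[0,0,0,0,0,0,0.8],[0,0,0,0,0,0,1],[0,0,0,0,0,0,1],[0,0,0,0,0,0,1],[0,0,0,0,0,0,1]]'|egrep 'ee|force|open'; python3 -m creep '[[0,0,-0.02,0,0,0,1],[0,0,-0.05,0,0,0,1],[0,0,-0.08,0,0,0,1],[0,0,-0.11,0,0,0,1],[0,0,-0.12,0,0,0,1]]'; python3 - <<'E'
from h import *
to(.6165,-.101,.19,-1.7)
im=optics.camera("side");cv2.imwrite("pics/s17.png",cv2.convertScaleAbs(cv2.resize(im[95:185,220:330,::-1],None,fx=7,fy=6.6,interpolation=cv2.INTER_CUBIC),alpha=1.4))
E
```

```text
ee_pos: [0.6207, 0.0727, 0.0979]
wrist_force: [-1.0, 0.1, -0.1]
opening: 0.0858
time: 20.85
ee_pos: [0.6215, 0.0729, 0.2214]
tcp_rot: [179.8, -0.0, 88.3]
wrist_force: [-0.1, 1.2, -0.6]
opening: 0.0853
now [0.6215 0.0729 0.2214] [ 1.7976e+02 -3.0000e-02  8.8350e+01] F [-0.1  1.2 -0.6] open 0.0853 t 20.85 q [ 6.7 16.5 26.5 99.8 -0.   8.3]
shift [-1.74e-01 -1.00e-04  3.13e-02] turn [ 0.0029 -0.0038  1.5716]
```

View pics/s17.png

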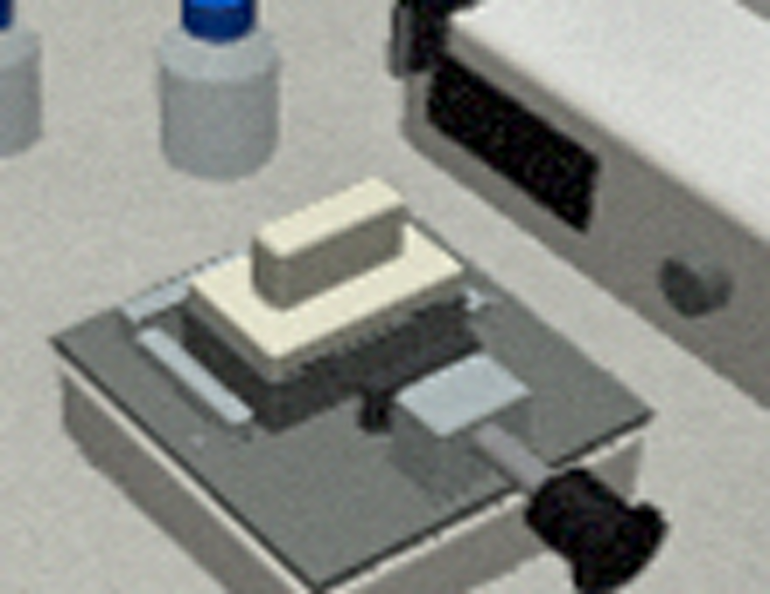

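```bash
python3 -m creep '[[-0.01,0,0,0,0,0.14,1],[-0.03,0,0,0,0,0.28,1],[-0.05,0,0,0,0,0.42,1],[-0.07,0,0,0,0,0.56,1],[-0.09,0,0,0,0,0.7,1],[-0.11,0,0,0,0,0.84,1],[-0.13,0,0,0,0,0.98,1],[-0.15,0,0,0,0,1.12,1]]'; python3 -c "
from h import *
to(.6165,-.101,.19,-1.7)"
```

```text
time: 21.7
ee_pos: [0.616, -0.0779, 0.2163]
tcp_rot: [-179.9, 0.1, 23.8]
wrist_force: [0.8, -0.5, 0.4]
opening: 0.0858
now [ 0.616  -0.0779  0.2163] [-1.7994e+02  9.0000e-02  2.3850e+01] F [ 0.8 -0.5  0.4] open 0.0858 t 21.7 q [-7.2 16.  25.4 99.5  0.  58.9]
shift [-0.0088  0.0213  0.0263] turn [-0.0006  0.0018  0.4459]
```

```bash
python3 -m creep '[[-0.003,0.007,0,0,0,0.14,1],[-0.006,0.014,0,0,0,0.28,1],[-0.0088,0.0213,0.01,0,0,0.42,1],[-0.0088,0.0213,0.026,0,0,0.446,1],[-0.0088,0.0213,0.026,0,0,0.446,1],[-0.0088,0.0213,0.026,0,0,0.446,1]]'; python3 -c "
from h import *
to(.6165,-.101,.050,-1.7)"
```

```text
time: 22.3
ee_pos: [0.6166, -0.1001, 0.1911]
tcp_rot: [-180.0, 0.1, -1.3]
wrist_force: [-0.3, -0.4, 0.3]
opening: 0.0855
now [ 0.6166 -0.1001  0.1911] [-1.7999e+02  1.0000e-01 -1.3000e+00] F [-0.3 -0.4  0.3] open 0.0855 t 22.3 q [-9.2 15.8 22.2 96.6 -0.  82.1]
shift [0.0002 0.001  0.1411] turn [-0.0002  0.0018  0.0069]
```

```bash
python3 -m creep '[[0,0.001,0.03,0,0,0.007,1],[0,0.001,0.065,0,0,0.007,1],[0,0.001,0.1,0,0,0.007,1],[0,0.001,0.125,0,0,0.007,1],[0,0.001,0.14,0,0,0.007,1],[0,0.001,0.14,0,0,0.007,1]]'; python3 -m creep '[[0,0,0,0,0,0,0.3],[0,0,0,0,0,0,0.2],[0,0,0,0,0,0,0.2],[0,0,0,0,0,0,0.2],[0,0,0,0,0,0,0.2]]' 70
```

```text
time: 22.9
ee_pos: [0.6162, -0.1009, 0.0504]
tcp_rot: [-180.0, 0.2, -1.7]
wrist_force: [0.0, -0.0, 0.8]
opening: 0.0857
time: 23.4
ee_pos: [0.6166, -0.1013, 0.0538]
tcp_rot: [180.0, -0.0, -1.8]
wrist_force: [-7.5, 1.6, 9.8]
opening: 0.0342
```

Push in by 35 mm, in steps.

```bash
python3 -m creep '[[0,-0.005,0,0,0,0,0.2],[0,-0.01,0,0,0,0,0.2],[0,-0.015,0,0,0,0,0.2],[0,-0.02,0,0,0,0,0.2],[0,-0.024,0,0,0,0,0.2],[0,-0.027,0,0,0,0,0.2]]'; python3 -m creep '[[0,-0.003,0,0,0,0,0.2],[0,-0.006,0,0,0,0,0.2],[0,-0.0075,0,0,0,0,0.2]]'
```

```text
time: 24.0
ee_pos: [0.6174, -0.0736, 0.0538]
tcp_rot: [-180.0, -0.0, -1.8]
wrist_force: [-6.8, 3.1, 9.8]
opening: 0.0342
time: 24.3
ee_pos: [0.6176, -0.0664, 0.0538]
tcp_rot: [180.0, -0.0, -1.8]
wrist_force: [-7.1, 0.2, 9.2]
opening: 0.0343
```

```bash
python3 -m creep '[[0,-0.001,0,0,0,0,0.2],[0,-0.002,0,0,0,0,0.2],[0,-0.002,0,0,0,0,0.2]]'
```

```text
time: 24.6
ee_pos: [0.6176, -0.0663, 0.0538]
tcp_rot: [179.8, -0.0, -1.8]
wrist_force: [-7.6, -7.8, 9.0]
opening: 0.0345
```

```bash
python3 -m creep '[[0,0.001,0,0,0,0,0.2],[0,0.001,0,0,0,0,0.5],[0,0.001,0,0,0,0,1],[0,0.001,0,0,0,0,1],[0,0.001,0,0,0,0,1],[0,0.001,0,0,0,0,1]]'; python3 -m creep '[[0,0,-0.03,0,0,0,1],[0,0,-0.07,0,0,0,1],[0,0,-0.11,0,0,0,1],[0,0,-0.15,0,0,0,1],[0,0.04,-0.16,0,0,0,1],[-0.04,0.08,-0.16,0,0,0,1],[-0.08,0.12,-0.16,0,0,0,1],[-0.12,0.16,-0.16,0,0,0,1]]'; python3 -m creep '[[0,0,0,0,0,0,1],[0,0,0,0,0,0,1],[0,0,0,0,0,0,1]]'; python3 - <<'E'
from h import *
im=optics.camera("side");cv2.imwrite("pics/s18.png",cv2.convertScaleAbs(cv2.resize(im[95:185,220:330,::-1],None,fx=7,fy=6.6,interpolation=cv2.INTER_CUBIC),alpha=1.4))
im=optics.camera("top");cv2.imwrite("pics/t18.png",cv2.convertScaleAbs(cv2.resize(im[110:200,165:275,::-1],None,fx=7,fy=6.6,interpolation=cv2.INTER_CUBIC),alpha=1.4))
cv2.imwrite("pics/t18f.png",im[:,:,::-1])
E
```

```text
time: 25.2
ee_pos: [0.6182, -0.0657, 0.0519]
tcp_rot: [180.0, 0.0, -1.8]
wrist_force: [-0.3, -0.0, 0.5]
opening: 0.0855
time: 26.0
ee_pos: [0.5064, -0.2094, 0.2117]
tcp_rot: [180.0, 0.0, -1.7]
wrist_force: [0.6, -0.8, 0.4]
opening: 0.0854
time: 26.3
ee_pos: [0.5081, -0.208, 0.212]
tcp_rot: [-180.0, -0.0, -1.8]
wrist_force: [1.2, -0.1, 0.3]
opening: 0.0855
```

View pics/s18.png

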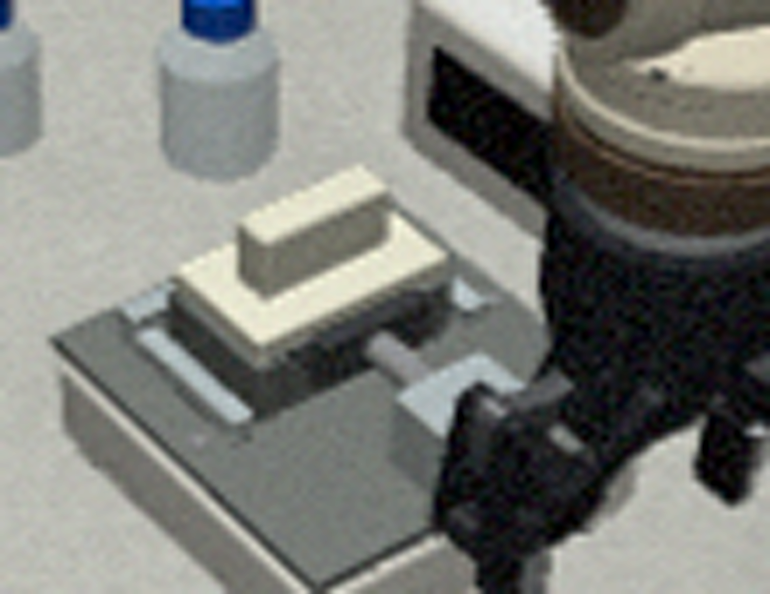

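View pics/t18.png

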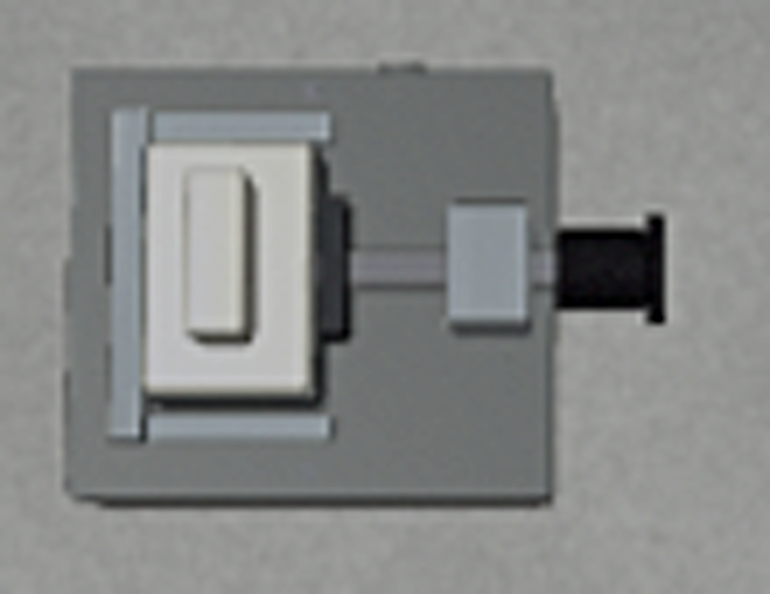

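View pics/t18f.png

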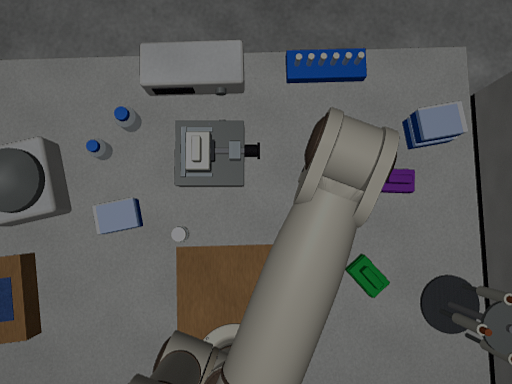

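```bash
python3 - <<'E'
from h import *
f=lambda x,y:((x+.5)/7-.5+165,(y+.5)/6.6-.5+110)
P=[ray("top",*f(*c),.13) for c in((148,144),(316,144),(312,396),(144,396))]
m=np.mean(P,0)-[.6204,.0847,0];print("nest x,y",m@[.0297,.99956,0],m@[-.99956,.0297,0])
print(bot.job_done())
E
```

```text
nest x,y -0.0035003502791125336 0.003242995306185234
the job is handed in; nothing more can be done
None
```

I pulled the knob out to its detent, set the box down in the nest and let go, then pushed the knob fully home and handed the job in at about 26 s of the 69 s limit.

**Knob out:** it moved 35 mm, stopped with about 11 N against the stop, and stayed out after I let go.

**Placing the box:** I lowered it until the wrist force showed it touching the platform, aimed at about 12 mm short of the clamped position. I then released it with the knob still out, and the picture showed it flat between the rails.

**Knob in:** it moved 35 mm and then would not move further under about 8 N.

**Last checks:**
- **Knob:** it sits at the same pixels as at the start.
- **Box:** it lies between the rails, against the fence. Its lid centre measured -3.5 mm (x) and +3.2 mm (y) from the nest point, within the 7 mm and 9 mm limits.
- **Gripper:** it was open and clear of everything, with wrist force around zero.
- **Bystanders:** the two bottles left of the shaker, the jar and the tip box look unmoved in the last top picture. The arm hid the beaker and the bottle right of the shaker there. Both looked undisturbed in the side view taken just after lifting the box; nothing later went near them.

**What disagreed:** the reported TCP height reads about 38 mm below the true fingertip height. The side pictures showed it first. Touching the bench with the fingers shut confirmed it, with contact at a reported z of -0.038 m. That touch reached about 75 N on the wrist before I lifted, under the 120 N limit. I corrected all later heights for this.

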